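# Put the bench polisher back into service

## Robot

A 6-joint arm with a two-finger parallel gripper is mounted at the origin on the work surface. World frame = base frame: x ahead of the robot, y to its left, z up, the work surface at z = 0. Lengths are in m, angles in rad, forces in N, time in s.
With the tool pointing down it reaches from about 0.25 to 0.8 m from the base axis. Payload 3.9 kg.
Tool frame: the origin (TCP) lies at the very end of the fingers, on their centre line; the grasp point (between the pads) lies 19 mm behind it; x points along the fingers, y is the direction in which the jaws open and shut, and the axes are right-handed (so a half turn about x gives the same grasp; the last joint's range is limited). The gripper opens to 85 mm and grips with 20 to 120 N. Pads are 22 mm wide; open, the fingers measure 114 mm over their backs; the gripper's body (76 mm by 85 mm) begins 54 mm behind the grasp point. The pads swing forward as they close: fully open they stand 13 mm farther back than shut.
Start: joints at [1.178, 0.26, -0.138, 1.173, 0, 1.571], TCP at [0.201, 0.485, 0.231] pointing down, gripper open.
Joint ranges: [-2.78, 2.78], [-0.83, 1.72], [-1.28, 1.37], [-1.9, 2.12], [-1.57, 1.48], [-3.14, 3.14]. Speed limits (rad/s): [2.57, 2.57, 3.14, 3.14, 3.14, 3.14].

## Interface

Orientations are given as a unit quaternion [x, y, z, w].
In Python, from bench import r gives the robot as it stands.
- The arm moves only by the tool jog_arm, never from a script. Its argument "moves" is a list of rows, each a list of 3 entries, a list of its own where there are three numbers: the closure, from 0 (fully open) to 1 (shut), then the shift along the world's x, y, z in mm, then the turn about the world's z in degrees. A call has 1 to 20 rows; each row shifts and turns the commanded pose from where the row before left it; what a row does not reach is not made up. A row lasts 1/12 s, in which the tool goes at most 41.7 mm and 7.16 degrees, less where a joint would pass 70% of its speed; a pose out of reach is approached as far as the arm can. A call with a gripper value outside its range is refused whole. The fingers move at their own pace and stop on an object; "newtons" is the grip in N (left out, the last holds). Time passes only in rows, so rows that do not move let the fingers close. It gives the time, the measured TCP pose, the force and the opening at its end, in the units of the state.
- r.read_state(): the state, without advancing time (a new reading comes with each control period).
- r.read_camera(name): name is "scene" or "top" or "wrist"; returns a dict with "img" (420x560x3 uint8, blue, green, red), "fx", "fy", "cx", "cy" (pixels), "R" (3x3) and "t" (3): a world point X has camera coordinates R X + t; the wrist camera has in their place "tool_from_camera" (4x4, takes a point from camera to tool coordinates, whose origin is the TCP and whose axes are the tool frame's). Camera axes: x right, y down, z forward; pixel columns grow to the right and rows downward; lengths in m; the calibration is good to about 2 mm. A picture is of the moment at which its call begins: read the wrist's pose just before it. There is no depth.
- r.job_done(): hands the job in, once; it reports no verdict.
The state is a dict: "time_s": time; "joints": joint angles; "joint_vel": joint speeds; "joint_torque": joint torques, N m; "eef_pos": TCP position; "eef_rot": TCP orientation; "force": force on the tool from outside, world axes, zero at the start; "moment": the same for the moment, N m; "finger_gap": opening from 0.0 (shut) to 1.0 (fully open).
Only numpy, scipy, OpenCV 4.12 (cv2) and the standard library are available. Lean on these libraries where they do the work, as an engineer would, in place of code of your own. Each camera call takes 0.05 s, during which the arm holds its last target. There are 200 camera calls.

## Task

The bench polisher has been serviced and must go back into service. Switch its main switch off before you handle anything else; then plug every blue fuse carrier on the mat fully home into a socket of the control box (any socket), and take the polishing spindle from the vee blocks and slide it through both bearings until its collar sits against the outer one, in whichever order you like. Once all that is in, switch the main switch fully on again; leave the other things on the bench where they are.

Things in the scene. Friction and masses are not known exactly. Their poses are not given: they have to be found in the camera images.
- isolator (a joint): Rotary main switch on the control box, turning about the vertical: 0 = off (red bar along the box's own y, across the box), pi/2 = on (bar along the box's own x). Grows as the bar turns clockwise seen from above. Stops at both ends, stiff (0.06 N m of friction), stays where it is left. Starts on, at 1.4 to 1.57.
- isolator_grip (a point): Centre of the switch's red bar handle, at a good height to grip, 86 mm above the table. Bar 60 mm long, 14 mm wide, 26 mm tall (from 72 to 98 mm above the table), on a red disc 48 mm across over a yellow plate on the control box. This frame turns with the bar: the bar's length is its y axis, its width x.
- control_box: Grey control box standing fixed on the bench, its place and yaw vary; 220 (own x) x 280 (own y) x 60 mm tall; origin under its centre. Main switch in the half nearer the robot (own x = -60 mm, y = 0), a black strip of four fuse sockets in the far half (own x = +60 mm; y = -93, -31, 31, 93 mm).
- machine: Bench polisher, fixed, place and yaw vary: base plate 130 (own x) x 415 mm, 10 mm thick, two dark green bearing blocks in line, a coupling, a grey motor. Origin on the table straight under the mouth of the outer bearing; own y = spindle axis; the motor lies towards -y (y = -185 to -370 mm, 120 mm across, up to 220 mm tall).
- bearing_outer (a point): Centre of the bore at the outer face of the outer bearing block (the face turned away from the motor), 73 mm above the table. Own y = bore axis, pointing out of the machine. Bore 19 mm across, block 28 mm thick, 52 mm wide, its top 98 mm above the table.
- bearing_inner (a point): Centre of the bore at the outward face of the inner bearing block, like the outer one, in line with it, 85 mm farther in towards the motor. Same axes.
- spindle_grip (a point): Polishing spindle, 0.3 kg: steel shaft 16 mm across, brass collar, cream felt bob. This point: on the axis, middle of the bare 50 mm between collar and bob, the place to grip. Own y = shaft axis towards the bob (bob 48 mm across, 26 thick, begins 25 mm from here); collar 30 mm across, 25 to 33 mm from here at -y. At the start it lies level in the vee blocks, axis 45 mm above the table; it may roll.
- spindle_collar (a point): Same spindle: the point on its axis in the collar's face towards the tip; the shaft reaches 142 mm from here to its tip (last 10 mm tapered to 7 mm across). This face comes to rest on the outer bearing when the spindle is fully home. Axes as spindle_grip.
- vee_blocks: Pair of small fixed vee blocks on an aluminium strip, 130 mm long along own y, 50 mm wide, about 50 mm tall, that hold the spindle at the start; origin on the table under the spindle's collar face. Place and yaw vary.
- fuse1_mid (a point): Blue pull-out fuse carrier standing upright on the mat (2 to 4 of the four are present, all alike), 70 mm tall, 0.2 kg. This point: its centre, half-way up. From below: black plug 54 (own x) x 44 (own y) x 16 mm, its last 5 mm tapered by 2.5 mm a side; body 62 x 52 x 18 mm; grip fin 22 (x) x 46 (y) x 36 mm, the top 36 mm. Fits a socket either way round (half a turn).
- fuse2_mid (a point): Blue pull-out fuse carrier standing upright on the mat (2 to 4 of the four are present, all alike), 70 mm tall, 0.2 kg. This point: its centre, half-way up. From below: black plug 54 (own x) x 44 (own y) x 16 mm, its last 5 mm tapered by 2.5 mm a side; body 62 x 52 x 18 mm; grip fin 22 (x) x 46 (y) x 36 mm, the top 36 mm. Fits a socket either way round (half a turn).
- fuse3_mid (a point): Blue pull-out fuse carrier standing upright on the mat (2 to 4 of the four are present, all alike), 70 mm tall, 0.2 kg. This point: its centre, half-way up. From below: black plug 54 (own x) x 44 (own y) x 16 mm, its last 5 mm tapered by 2.5 mm a side; body 62 x 52 x 18 mm; grip fin 22 (x) x 46 (y) x 36 mm, the top 36 mm. Fits a socket either way round (half a turn).
- fuse4_mid (a point): Blue pull-out fuse carrier standing upright on the mat (2 to 4 of the four are present, all alike), 70 mm tall, 0.2 kg. This point: its centre, half-way up. From below: black plug 54 (own x) x 44 (own y) x 16 mm, its last 5 mm tapered by 2.5 mm a side; body 62 x 52 x 18 mm; grip fin 22 (x) x 46 (y) x 36 mm, the top 36 mm. Fits a socket either way round (half a turn).
- socket1 (a point): Fuse socket: centre of the mouth of a rectangular hole in the top of the control box, 60 mm above the table; hole 56.5 (own x) x 46.5 (own y) mm, 24 mm deep, so a fully plugged carrier sits with its body on the box top and its centre 19 mm above this point. z up.
- socket2 (a point): Fuse socket: centre of the mouth of a rectangular hole in the top of the control box, 60 mm above the table; hole 56.5 (own x) x 46.5 (own y) mm, 24 mm deep, so a fully plugged carrier sits with its body on the box top and its centre 19 mm above this point. z up.
- socket3 (a point): Fuse socket: centre of the mouth of a rectangular hole in the top of the control box, 60 mm above the table; hole 56.5 (own x) x 46.5 (own y) mm, 24 mm deep, so a fully plugged carrier sits with its body on the box top and its centre 19 mm above this point. z up.
- socket4 (a point): Fuse socket: centre of the mouth of a rectangular hole in the top of the control box, 60 mm above the table; hole 56.5 (own x) x 46.5 (own y) mm, 24 mm deep, so a fully plugged carrier sits with its body on the box top and its centre 19 mm above this point. z up.
- wax_bar: Green bar of polishing wax, 45 x 150 x 35 mm, loose, not part of the job; origin under its centre.
- screwdriver: Screwdriver with yellow handle lying on the bench, 200 mm, loose, not part of the job.
- polish_jar: Small closed jar, 60 mm across, 45 mm tall, red cap, loose, not part of the job; origin under its centre.
- wrench: Steel wrench lying flat, 190 mm, loose, not part of the job.
- felt_wheel: Cream felt wheel lying flat, 80 mm across, 30 mm thick, loose, not part of the job.
- cordless_drill: Yellow and black cordless drill lying on its side at the back, about 165 x 205 x 60 mm, loose, not part of the job.
- chrome_tube: Short piece of bright steel tube standing upright at the back, 90 mm across, 60 mm tall, loose, not part of the job.
Not all that is in view belongs to the job. Leave any green look-alike of the part that bears fuse4_mid alone.

How it is judged:
On the way, in this order (a step that is already met when the one before it is completed fails the run):
1. the main switch is turned off (value of joint isolator below 0.25 rad), for 0.2 s.
2. with the main switch off, every fuse carrier present is plugged fully home and the spindle is through both bearings with its collar against the outer one (value of joint isolator below 0.25 rad and y of spindle_collar in the frame of bearing_outer between -0.004 and 0.004 m and x of spindle_collar in the frame of bearing_outer between -0.004 and 0.004 m and z of spindle_collar in the frame of bearing_outer between -0.004 and 0.004 m and angle between the y axis of spindle_collar and the y axis of bearing_outer, either way round below 0.06 rad and ((horizontal distance between fuse1_mid and socket1 below 0.005 m and z of fuse1_mid in the frame of socket1 below 0.022 m and angle between the z axis of fuse1_mid and the z axis of socket1, either way round below 0.07 rad) or (horizontal distance between fuse1_mid and socket2 below 0.005 m and z of fuse1_mid in the frame of socket2 below 0.022 m and angle between the z axis of fuse1_mid and the z axis of socket2, either way round below 0.07 rad) or (horizontal distance between fuse1_mid and socket3 below 0.005 m and z of fuse1_mid in the frame of socket3 below 0.022 m and angle between the z axis of fuse1_mid and the z axis of socket3, either way round below 0.07 rad) or (horizontal distance between fuse1_mid and socket4 below 0.005 m and z of fuse1_mid in the frame of socket4 below 0.022 m and angle between the z axis of fuse1_mid and the z axis of socket4, either way round below 0.07 rad)) and ((horizontal distance between fuse2_mid and socket1 below 0.005 m and z of fuse2_mid in the frame of socket1 below 0.022 m and angle between the z axis of fuse2_mid and the z axis of socket1, either way round below 0.07 rad) or (horizontal distance between fuse2_mid and socket2 below 0.005 m and z of fuse2_mid in the frame of socket2 below 0.022 m and angle between the z axis of fuse2_mid and the z axis of socket2, either way round below 0.07 rad) or (horizontal distance between fuse2_mid and socket3 below 0.005 m and z of fuse2_mid in the frame of socket3 below 0.022 m and angle between the z axis of fuse2_mid and the z axis of socket3, either way round below 0.07 rad) or (horizontal distance between fuse2_mid and socket4 below 0.005 m and z of fuse2_mid in the frame of socket4 below 0.022 m and angle between the z axis of fuse2_mid and the z axis of socket4, either way round below 0.07 rad)) and ((horizontal distance between fuse3_mid and socket1 below 0.005 m and z of fuse3_mid in the frame of socket1 below 0.022 m and angle between the z axis of fuse3_mid and the z axis of socket1, either way round below 0.07 rad) or (horizontal distance between fuse3_mid and socket2 below 0.005 m and z of fuse3_mid in the frame of socket2 below 0.022 m and angle between the z axis of fuse3_mid and the z axis of socket2, either way round below 0.07 rad) or (horizontal distance between fuse3_mid and socket3 below 0.005 m and z of fuse3_mid in the frame of socket3 below 0.022 m and angle between the z axis of fuse3_mid and the z axis of socket3, either way round below 0.07 rad) or (horizontal distance between fuse3_mid and socket4 below 0.005 m and z of fuse3_mid in the frame of socket4 below 0.022 m and angle between the z axis of fuse3_mid and the z axis of socket4, either way round below 0.07 rad)) and ((horizontal distance between fuse4_mid and socket1 below 0.005 m and z of fuse4_mid in the frame of socket1 below 0.022 m and angle between the z axis of fuse4_mid and the z axis of socket1, either way round below 0.07 rad) or (horizontal distance between fuse4_mid and socket2 below 0.005 m and z of fuse4_mid in the frame of socket2 below 0.022 m and angle between the z axis of fuse4_mid and the z axis of socket2, either way round below 0.07 rad) or (horizontal distance between fuse4_mid and socket3 below 0.005 m and z of fuse4_mid in the frame of socket3 below 0.022 m and angle between the z axis of fuse4_mid and the z axis of socket3, either way round below 0.07 rad) or (horizontal distance between fuse4_mid and socket4 below 0.005 m and z of fuse4_mid in the frame of socket4 below 0.022 m and angle between the z axis of fuse4_mid and the z axis of socket4, either way round below 0.07 rad))), for 0.2 s.
3. the main switch is turned on again (value of joint isolator above 1.32 rad), for 0.2 s.
At the end, for the whole second after the job is handed in: Switch above 1.32 rad. Each fuse carrier present in a socket: centre within 5 mm, at most 3 mm short of fully down, within 0.07 rad of square. Spindle through both bearings: collar face within 4 mm of the outer bearing's face and of its axis, aligned within 0.06 rad. All at rest (value of joint isolator above 1.32 rad and y of spindle_collar in the frame of bearing_outer between -0.004 and 0.004 m and x of spindle_collar in the frame of bearing_outer between -0.004 and 0.004 m and z of spindle_collar in the frame of bearing_outer between -0.004 and 0.004 m and angle between the y axis of spindle_collar and the y axis of bearing_outer, either way round below 0.06 rad and ((horizontal distance between fuse1_mid and socket1 below 0.005 m and z of fuse1_mid in the frame of socket1 below 0.022 m and angle between the z axis of fuse1_mid and the z axis of socket1, either way round below 0.07 rad) or (horizontal distance between fuse1_mid and socket2 below 0.005 m and z of fuse1_mid in the frame of socket2 below 0.022 m and angle between the z axis of fuse1_mid and the z axis of socket2, either way round below 0.07 rad) or (horizontal distance between fuse1_mid and socket3 below 0.005 m and z of fuse1_mid in the frame of socket3 below 0.022 m and angle between the z axis of fuse1_mid and the z axis of socket3, either way round below 0.07 rad) or (horizontal distance between fuse1_mid and socket4 below 0.005 m and z of fuse1_mid in the frame of socket4 below 0.022 m and angle between the z axis of fuse1_mid and the z axis of socket4, either way round below 0.07 rad)) and ((horizontal distance between fuse2_mid and socket1 below 0.005 m and z of fuse2_mid in the frame of socket1 below 0.022 m and angle between the z axis of fuse2_mid and the z axis of socket1, either way round below 0.07 rad) or (horizontal distance between fuse2_mid and socket2 below 0.005 m and z of fuse2_mid in the frame of socket2 below 0.022 m and angle between the z axis of fuse2_mid and the z axis of socket2, either way round below 0.07 rad) or (horizontal distance between fuse2_mid and socket3 below 0.005 m and z of fuse2_mid in the frame of socket3 below 0.022 m and angle between the z axis of fuse2_mid and the z axis of socket3, either way round below 0.07 rad) or (horizontal distance between fuse2_mid and socket4 below 0.005 m and z of fuse2_mid in the frame of socket4 below 0.022 m and angle between the z axis of fuse2_mid and the z axis of socket4, either way round below 0.07 rad)) and ((horizontal distance between fuse3_mid and socket1 below 0.005 m and z of fuse3_mid in the frame of socket1 below 0.022 m and angle between the z axis of fuse3_mid and the z axis of socket1, either way round below 0.07 rad) or (horizontal distance between fuse3_mid and socket2 below 0.005 m and z of fuse3_mid in the frame of socket2 below 0.022 m and angle between the z axis of fuse3_mid and the z axis of socket2, either way round below 0.07 rad) or (horizontal distance between fuse3_mid and socket3 below 0.005 m and z of fuse3_mid in the frame of socket3 below 0.022 m and angle between the z axis of fuse3_mid and the z axis of socket3, either way round below 0.07 rad) or (horizontal distance between fuse3_mid and socket4 below 0.005 m and z of fuse3_mid in the frame of socket4 below 0.022 m and angle between the z axis of fuse3_mid and the z axis of socket4, either way round below 0.07 rad)) and ((horizontal distance between fuse4_mid and socket1 below 0.005 m and z of fuse4_mid in the frame of socket1 below 0.022 m and angle between the z axis of fuse4_mid and the z axis of socket1, either way round below 0.07 rad) or (horizontal distance between fuse4_mid and socket2 below 0.005 m and z of fuse4_mid in the frame of socket2 below 0.022 m and angle between the z axis of fuse4_mid and the z axis of socket2, either way round below 0.07 rad) or (horizontal distance between fuse4_mid and socket3 below 0.005 m and z of fuse4_mid in the frame of socket3 below 0.022 m and angle between the z axis of fuse4_mid and the z axis of socket3, either way round below 0.07 rad) or (horizontal distance between fuse4_mid and socket4 below 0.005 m and z of fuse4_mid in the frame of socket4 below 0.022 m and angle between the z axis of fuse4_mid and the z axis of socket4, either way round below 0.07 rad)) and linear speed of each of fuse1, fuse2, fuse3, fuse4, spindle below 0.02 m/s); the robot touches nothing.
It fails at once if a fuse carrier or the spindle is handled by the fingers while the main switch is on (value of joint isolator above 0.6 rad and (contact force between the fingers and fuse1 above 1 N or contact force between the fingers and fuse2 above 1 N or contact force between the fingers and fuse3 above 1 N or contact force between the fingers and fuse4 above 1 N or contact force between the fingers and spindle above 1 N)).
It fails at once if another thing on the bench is shifted by more than 6 cm (distance of any of wax_bar, screwdriver, polish_jar, wrench, felt_wheel, cordless_drill, chrome_tube from where it was at the start of the episode above 0.06 m).
Of fuse1, fuse2, fuse3, fuse4 only 2 to 4 are there at a start; the rules pass over those that are not, and their reading is None.
At some moment in a run one of fuse1, fuse2, fuse3, fuse4 may be knocked a few centimetres aside while the robot is not near it.
It also fails if it takes over 210 s, if anything falls off the work surface, if the arm or the gripper's body presses on something with over 40 N, if the wrist force passes 120 N, or if a joint passes its speed limit or range.

## Working session

There is one attempt and no reset: what is moved stays moved. The work goes in short steps, Python scripts to look and compute and a tool call to move; the robot and the scene stay as the last step left them, time stands still between calls to the robot, and variables do not carry over. Pictures are saved under pics/ and viewed, on a budget of 14 in all, crops included, one or two more only if the job needs it, and the job is handed in when it is done.

Besides the shell and the picture viewer there is one more tool, called after "Emit:" by a JSON object that holds its "op" and its "data", one argument or row to a line. jog_arm: Moves the arm, as the interface text tells. Its arguments: {"type":"object","properties":{"moves":{"type":"array","items":{"type":"array"}},"newtons":{"type":"number"}},"required":["moves"]}

```bash
ls && mkdir -p pics
cat > h.py <<'E'
import numpy as np, cv2
from scipy.spatial.transform import Rotation as Ro
from bench import r
def snap(n,f):
    s=r.read_state(); c=r.read_camera(n); cv2.imwrite(f'pics/{f}.png',c['img']); 
    np.save(f'pics/{f}.npy',dict(c=c,s=s),allow_pickle=True); return c,s
def Rt(c,s):
    if 'R' in c: return np.array(c['R']),np.array(c['t'])
    T=np.eye(4);T[:3,:3]=Ro.from_quat(s['eef_rot']).as_matrix();T[:3,3]=s['eef_pos']
    W=np.linalg.inv(T@np.array(c['tool_from_camera'])); return W[:3,:3],W[:3,3]
def load(f):
    d=np.load(f'pics/{f}.npy',allow_pickle=True).item(); return d['c'],d['s']
def px2w(c,s,uv,z):
    R,t=Rt(c,s); uv=np.atleast_2d(uv).astype(float)
    d=np.c_[(uv[:,0]-c['cx'])/c['fx'],(uv[:,1]-c['cy'])/c['fy'],np.ones(len(uv))]@R
    o=-R.T@t; return o+d*((z-o[2])/d[:,2])[:,None]
def w2px(c,s,X):
    R,t=Rt(c,s); p=np.atleast_2d(X)@R.T+t
    return np.c_[p[:,0]/p[:,2]*c['fx']+c['cx'],p[:,1]/p[:,2]*c['fy']+c['cy']]
def tri(obs):  # obs: list of (c,s,uv)
    A=[];b=[]
    for c,s,uv in obs:
        R,t=Rt(c,s); o=-R.T@t; d=R.T@np.array([(uv[0]-c['cx'])/c['fx'],(uv[1]-c['cy'])/c['fy'],1]); d/=np.linalg.norm(d)
        P=np.eye(3)-np.outer(d,d); A.append(P); b.append(P@o)
    return np.linalg.lstsq(np.vstack(A),np.hstack(b),rcond=None)[0]
E
python3 - <<'E'
from h import *
for n in ('scene','top','wrist'):
    c,s=snap(n,n+'0')
    print(n,c['fx'],c['cx'],c['cy'],{k:np.round(c[k],3).tolist() for k in ('R','t','tool_from_camera') if k in c})
print(s)
a=cv2.imread('pics/top0.png');
cv2.imwrite('pics/top0b.png',cv2.resize(a,(800,600),interpolation=cv2.INTER_CUBIC))
a=cv2.imread('pics/scene0.png');
cv2.imwrite('pics/scene0b.png',cv2.resize(a,(800,600),interpolation=cv2.INTER_CUBIC))
E
```

```text
pics
scene 522.1929798586486 279.87521126856507 210.39538821042413 {'R': [[0.455, 0.89, -0.004], [0.597, -0.309, -0.74], [-0.66, 0.335, -0.672]], 't': [-0.135, -0.265, 1.895]}
top 534.7862199114588 284.8478166051116 202.9674134861246 {'R': [[-0.006, -1.0, 0.004], [-0.98, 0.005, -0.199], [0.199, -0.005, -0.98]], 't': [-0.102, 0.493, 1.588]}
wrist 323.69556031753075 279.195319988546 212.85212394296042 {'tool_from_camera': [[0.0, -0.316, 0.949, -0.143], [1.0, -0.0, -0.0, -0.0], [0.0, 0.949, 0.316, -0.082], [0.0, 0.0, 0.0, 1.0]]}
{'time_s': 0.1, 'joints': array([ 1.17798098e+00,  2.60568474e-01, -1.39276058e-01,  1.17273095e+00,
       -2.09654866e-05,  1.57081138e+00]), 'joint_vel': array([ 0.00060747, -0.00094453,  0.00418613, -0.00031725,  0.00050145,
        0.00079531]), 'joint_torque': array([ 1.98702422e-03, -4.06509769e+01,  2.54527527e+01,  1.01417553e-02,
        2.31994627e-04,  2.44128694e-05]), 'eef_pos': array([0.2007243 , 0.48441446, 0.23056069]), 'eef_rot': array([ 0.13737679,  0.69362607, -0.13861354,  0.69339511]), 'force': array([ 0.18643256, -0.35394317, -0.36674148]), 'moment': array([-0.00862214, -0.04399523,  0.01751117]), 'finger_gap': 0.9991778406900653}
```

View pics/top0b.png

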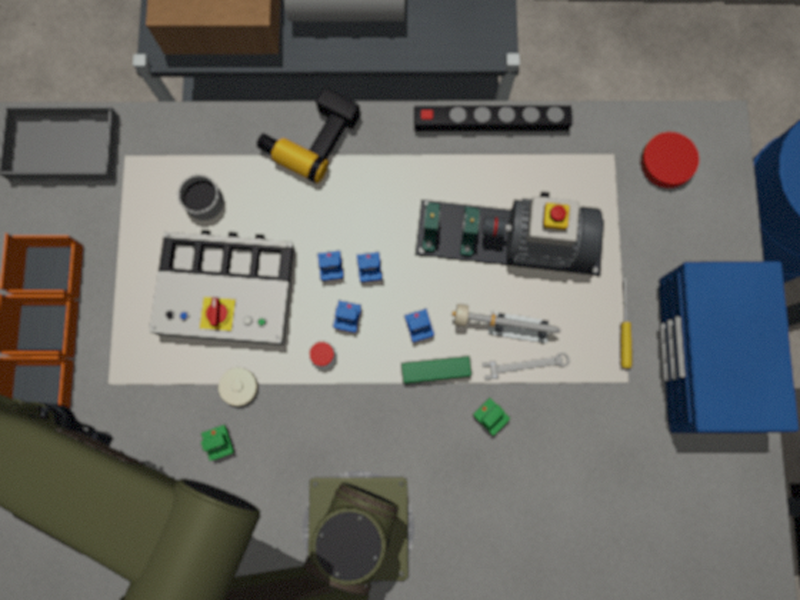

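View pics/scene0b.png

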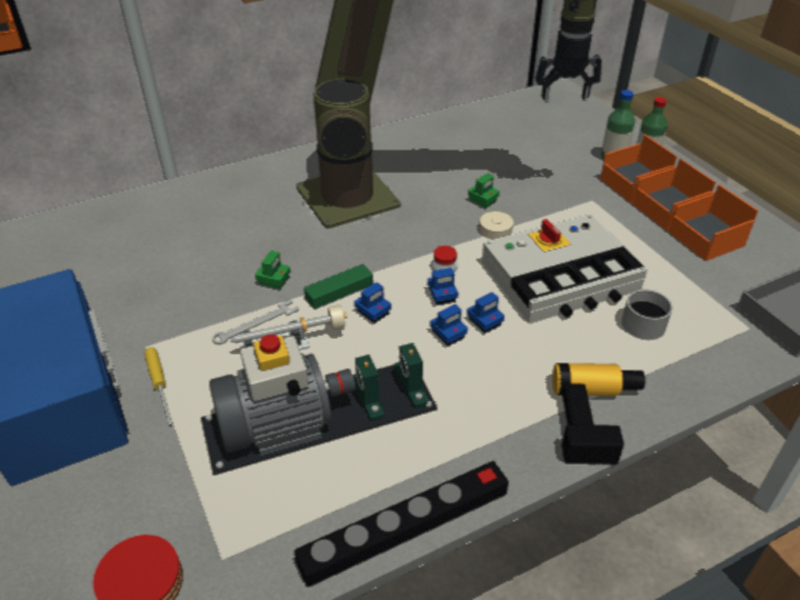

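The top view (800x600 scale) shows four blue carriers at (330,265), (369,267), (347,316) and (419,325). They could be confused with the green look-alikes at (217,441) and (491,417), or with the blue cabinet at right. The control box is at (225,288) with its red bar at (216,312), the spindle is at (505,323) with its bob at left, and the bearings are at (431,228) and (470,231). The scene view agrees with this.

Run:
```python
from h import *
c,s=load('top0'); k=0.7
P=dict(box=[(225,288),.06],sw=[(216,312),.098],f1=[(330,258),.07],f2=[(369,260),.07],f3=[(348,310),.07],f4=[(418,320),.07],bob=[(460,314),.06],tip=[(557,331),.045],b_out=[(432,207),.098],b_in=[(471,211),.098],c1=[(163,234),.06],c2=[(294,238),.06],c3=[(281,342),.06],c4=[(152,333),.06],jar=[(322,354),.045],wax=[(437,368),.035])
for n,(uv,z) in P.items(): print(n,px2w(c,s,np.array(uv)*k,z)[0].round(3))
s=r.read_state(); print(Ro.from_quat(s['eef_rot']).as_matrix().round(3))
```

```text
box [0.496 0.283 0.06 ]
sw [0.438 0.29  0.098]
f1 [0.558 0.059 0.07 ]
f2 [ 0.553 -0.024  0.07 ]
f3 [0.445 0.02  0.07 ]
f4 [ 0.423 -0.127  0.07 ]
bob [ 0.437 -0.217  0.06 ]
tip [ 0.402 -0.424  0.045]
b_out [ 0.662 -0.159  0.098]
b_in [ 0.653 -0.242  0.098]
c1 [0.616 0.421 0.06 ]
c2 [0.606 0.138 0.06 ]
c3 [0.38 0.16 0.06]
c4 [0.4   0.432 0.06 ]
jar [0.356 0.076 0.045]
wax [ 0.326 -0.167  0.035]
[[-0.001  0.383  0.924]
 [-0.001  0.924 -0.383]
 [-1.    -0.001  0.   ]]
```

Emit:
{"op": "jog_arm", "data": {
  "moves": [
    [0,[24,-21,7],2.25],
    [0,[24,-21,7],2.25],
    [0,[24,-21,7],2.25],
    [0,[24,-21,7],2.25],
    [0,[24,-21,7],2.25],
    [0,[24,-21,7],2.25],
    [0,[24,-21,7],2.25],
    [0,[24,-21,7],2.25],
    [0,[24,-21,7],2.25],
    [0,[24,-21,7],2.25],
    [0,[0,0,0],0],
    [0,[0,0,0],0],
    [0,[0,0,0],0]
  ]
}}

```text
time_s: 1.23
eef_pos: [0.4405, 0.275, 0.3008]
eef_rot: [0.0, 0.708, -0.0, 0.707]
force: [-0.3, 1.0, -0.5]
finger_gap: 1.002
```

Run:
```python
from h import *
c,s=snap('wrist','w1'); print(s['time_s'],s['eef_pos'],s['joints'].round(2))
cv2.imwrite('pics/w1b.png',cv2.resize(c['img'],(800,600),interpolation=cv2.INTER_CUBIC))
```

```text
1.2333 [0.44047771 0.27497008 0.30081863] [0.56 0.23 0.   1.34 0.   0.56]
```

View pics/w1b.png

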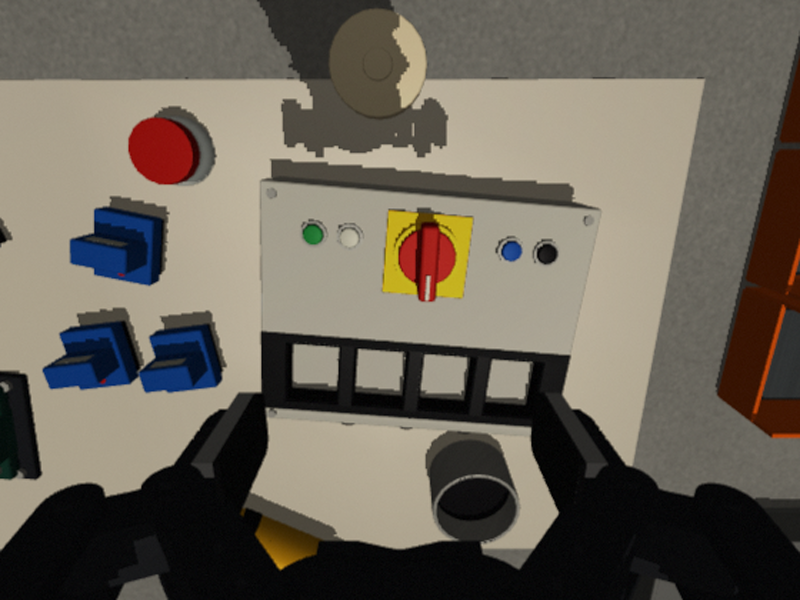

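Emit:
{"op": "jog_arm", "data": {
  "moves": [
    [0,[0,-25,0],0],
    [0,[0,-25,0],0],
    [0,[0,-25,0],0],
    [0,[0,-25,0],0],
    [0,[0,0,0],0],
    [0,[0,0,0],0],
    [0,[0,0,0],0]
  ]
}}

```text
time_s: 1.87
eef_pos: [0.4404, 0.176, 0.3012]
eef_rot: [-0.0, 0.707, 0.001, 0.707]
force: [0.6, 0.6, 1.1]
finger_gap: 0.998
```

Run:
```python
from h import *
c,s=snap('wrist','w2'); print(s['time_s'],s['eef_pos'])
```

```text
1.8667 [0.44042804 0.17603479 0.30120226]
```

Emit:
{"op": "jog_arm", "data": {
  "moves": [
    [0,[0,-32,0],0],
    [0,[0,-32,0],0],
    [0,[0,-32,0],0],
    [0,[0,-32,0],0],
    [0,[0,0,0],0],
    [0,[0,0,0],0],
    [0,[0,0,0],0]
  ]
}}

```text
time_s: 2.5
eef_pos: [0.4412, 0.048, 0.3012]
eef_rot: [0.0, 0.707, 0.001, 0.707]
force: [0.4, 0.5, -0.4]
finger_gap: 1.001
```

Run:
```python
from h import *
c,s=snap('wrist','w3'); print(s['time_s'],s['eef_pos'],s['joints'].round(2))
cv2.imwrite('pics/w3b.png',cv2.resize(c['img'],(800,600),interpolation=cv2.INTER_CUBIC))
```

```text
2.5 [0.44120594 0.04803266 0.30123443] [ 0.11  0.1  -0.16  1.31  0.    0.11]
```

View pics/w3b.png

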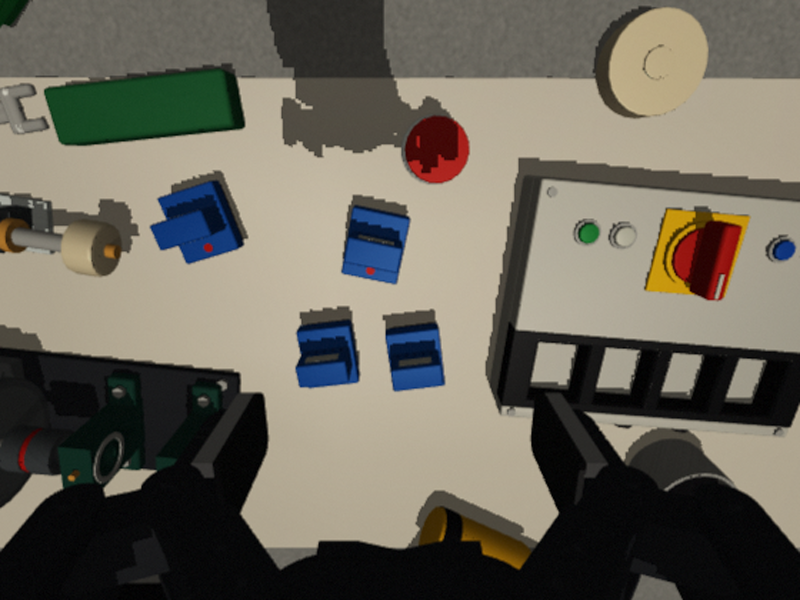

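The close view w1 shows the box with its red bar along the image's vertical, which is on, at (427,262) on the yellow plate. The sockets are at (315,366), (378,372), (443,379) and (509,382). View w3 shows four blue carriers at (198,222), (375,243), (327,355) and (415,357), with red dots on top; the blue button at (780,250) is part of the box. Next I'll look at the machine and spindle from the bob side.

Emit:
{"op": "jog_arm", "data": {
  "moves": [
    [0,[5,-12,0],-6.5],
    [0,[5,-12,0],-6.5],
    [0,[5,-12,0],-6.5],
    [0,[5,-12,0],-6.5],
    [0,[5,-12,0],-6.5],
    [0,[5,-12,0],-6.5],
    [0,[5,-12,0],-6.5],
    [0,[5,-12,0],-6.5],
    [0,[5,-12,0],-6.5],
    [0,[5,-12,0],-6.5],
    [0,[5,-12,0],-6.5],
    [0,[5,-12,0],-6.5],
    [0,[0,0,0],-6],
    [0,[0,0,0],-6],
    [0,[0,0,0],0],
    [0,[0,0,0],0],
    [0,[0,0,0],0]
  ]
}}

```text
time_s: 3.97
eef_pos: [0.5013, -0.096, 0.3012]
eef_rot: [0.499, 0.501, -0.499, 0.501]
force: [-1.0, -0.4, 0.5]
finger_gap: 1.001
```

Run:
```python
from h import *
c,s=snap('wrist','w4'); print(s['time_s'],s['eef_pos'])
cv2.imwrite('pics/w4b.png',cv2.resize(c['img'],(800,600),interpolation=cv2.INTER_CUBIC))
```

```text
3.9667 [ 0.50125022 -0.09596286  0.30119778]
```

View pics/w4b.png

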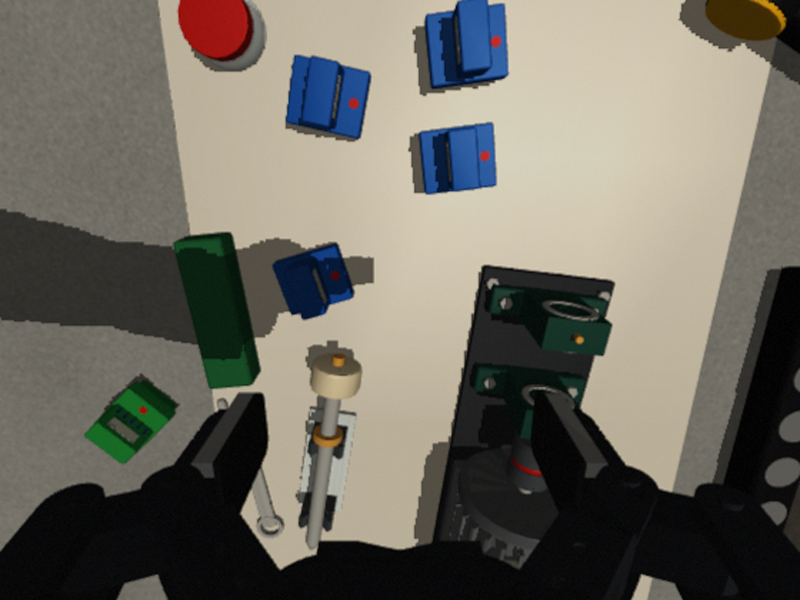

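Emit:
{"op": "jog_arm", "data": {
  "moves": [
    [0,[0,-24,0],0],
    [0,[0,-24,0],0],
    [0,[0,-24,0],0],
    [0,[0,-24,0],0],
    [0,[0,-24,0],0],
    [0,[0,0,0],0],
    [0,[0,0,0],0],
    [0,[0,0,0],0]
  ]
}}

```text
time_s: 4.68
eef_pos: [0.5009, -0.2164, 0.3013]
eef_rot: [0.5, 0.5, -0.5, 0.5]
force: [0.3, 0.4, 0.4]
finger_gap: 1.003
```

Run:
```python
from h import *
c,s=snap('wrist','w5'); print(s['time_s'],s['eef_pos'])
cv2.imwrite('pics/w5b.png',cv2.resize(c['img'],(800,600),interpolation=cv2.INTER_CUBIC))
```

```text
4.6833 [ 0.50089227 -0.21642081  0.30125167]
```

View pics/w5b.png

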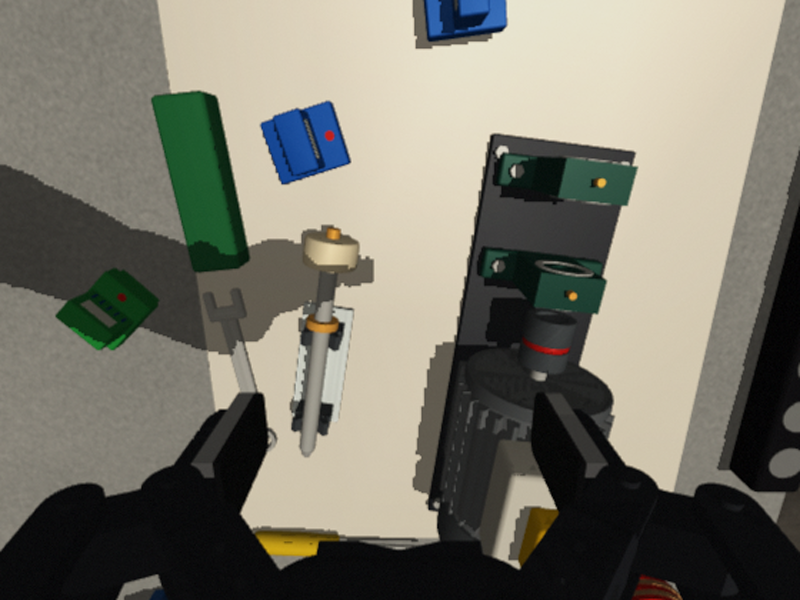

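w4 and w5 show the bearings at (571,310) and (545,395) in w4 and at (600,180) and (570,285) in w5. The spindle's collar is at (322,325), its bob at (330,250) and its tip at (307,452) in w5. The green look-alike at (107,308) is to be left alone. Now fitting poses.

```bash
cat > fit.py <<'E'
from h import *
from scipy.optimize import minimize
def place(p,P):
    ca,sa=np.cos(p[2]),np.sin(p[2]); P=np.atleast_2d(P)
    return np.c_[p[0]+ca*P[:,0]-sa*P[:,1],p[1]+sa*P[:,0]+ca*P[:,1],P[:,2]+p[3]]
def box(x0,x1,y0,y1,z0,z1): return np.array([[x,y,z] for x in(x0,x1) for y in(y0,y1) for z in(z0,z1)])
def rect(x0,x1,y0,y1,z): 
    q=[(x0,y0,z),(x1,y0,z),(x1,y1,z),(x0,y1,z)]; return [(q[i],q[(i+1)%4]) for i in range(4)]
def samp(segs,n=40): return [np.array(a)+np.linspace(.04,.96,n)[:,None]*(np.array(b)-np.array(a)) for a,b in segs]
def grads(img,sig):
    g=cv2.GaussianBlur(img.astype(np.float32),(0,0),sig)
    return [cv2.Sobel(g,cv2.CV_32F,1,0),cv2.Sobel(g,cv2.CV_32F,0,1)]
def score(proj,gx,gy):
    tot=0;n=0
    for q in proj:
        d=q[-1]-q[0]; d=d/(np.linalg.norm(d)+1e-9); nn=(-d[1],d[0]); m=q.astype(np.float32)[None]
        g=cv2.remap(gx,m[...,0],m[...,1],1)*nn[0]+cv2.remap(gy,m[...,0],m[...,1],1)*nn[1]
        tot+=np.minimum(np.abs(g).max(-1),250).sum();n+=len(q)
    return tot/n
def fit_edges(p0,views,sigs=(4,2,1),segs=None,free=(1,1,1,1),proj=None):
    p=np.array(p0,float); free=np.array(free,bool)
    V=[(load(v[0]) if isinstance(v,tuple) else load(v), (v[1] if isinstance(v,tuple) else segs)) for v in views]
    for sg in sigs:
        G=[grads(c['img'],sg) for (c,s),_ in V]
        def f(q):
            pp=p.copy();pp[free]=q;t=0
            for ((c,s),sgm),(gx,gy) in zip(V,G):
                t-=score(proj(pp,c,s) if proj else [w2px(c,s,place(pp,S)) for S in samp(sgm)],gx,gy)
            return t/len(V)
        n=free.sum(); st=np.array([.003,.003,.02,.003])[free]*sg/2
        o=minimize(f,p[free],method='Nelder-Mead',options=dict(initial_simplex=np.vstack([p[free]]+[p[free]+np.eye(n)[i]*st for i in range(n)]),xatol=1e-5,fatol=1e-3,maxiter=600))
        p[free]=o.x
    return p,o.fun
FU=[box(-.031,.031,-.026,.026,.016,.034),box(-.011,.011,-.023,.023,.034,.070)]
def bluemask(img):
    h=cv2.cvtColor(img,cv2.COLOR_BGR2HSV); m=((h[...,0]>100)&(h[...,0]<128)&(h[...,1]>130)&(h[...,2]>25)).astype(np.uint8)
    return m
def fit_fuse(p0,views,free=(1,1,1,0)):
    V=[]
    p0=np.array(p0,float)
    for v in views:
        c,s=load(v); u=w2px(c,s,[[p0[0],p0[1],.035]])[0]; m=bluemask(c['img']); m=cv2.morphologyEx(m,cv2.MORPH_CLOSE,np.ones((5,5),np.uint8))
        n,l,st,ce=cv2.connectedComponentsWithStats(m)
        k=min((i for i in range(1,n) if st[i,4]>300),key=lambda i:np.linalg.norm(ce[i]-u))
        mm=(l==k).astype(np.uint8); ct,_=cv2.findContours(mm,cv2.RETR_EXTERNAL,cv2.CHAIN_APPROX_NONE); cv2.drawContours(mm,ct,-1,1,-1); V.append((c,s,cv2.resize(mm*255,None,fx=4,fy=4,interpolation=cv2.INTER_LINEAR)>127,ce[k],st[k]))
    free=np.array(free,bool)
    def f(q):
        p=p0.copy();p[free]=q;t=0
        for c,s,M,_,_ in V:
            S=np.zeros(M.shape,np.uint8)
            for B in FU: cv2.fillConvexPoly(S,cv2.convexHull(np.round((w2px(c,s,place(p,B))*4+1.5)*16).astype(np.int32)),1,shift=4)
            S=S>0; t+=1-(S&M).sum()/(S|M).sum()
        return t/len(V)
    best=None; n=free.sum()
    for a in (np.arange(0,np.pi,np.pi/6) if p0[2]==0 else [p0[2]]):
        q0=p0.copy();q0[2]=a;q0=q0[free]; st=np.array([.01,.01,.15,.004])[free]
        o=minimize(f,q0,method='Nelder-Mead',options=dict(initial_simplex=np.vstack([q0]+[q0+np.eye(n)[i]*st for i in range(n)]),xatol=1e-4,fatol=1e-4,maxiter=250))
        if best is None or o.fun<best.fun: best=o
    p=p0.copy();p[free]=best.x; return p,best.fun
E
cat > run1.py <<'E'
from fit import *
# box
w1,w2=load('w1'),load('w2')
q=px2w(*w1,np.array([(262,180),(600,208)])*.7,.06); d=q[1]-q[0]; yaw=np.arctan2(-d[0],d[1])
c0=(q[0]+q[1])/2+.11*np.array([np.cos(yaw),np.sin(yaw),0])
segs=[((-.11,-.14,.06),(-.11,.14,.06)),((-.11,-.14,.06),(.11,-.14,.06)),((-.11,.14,.06),(.05,.14,.06))]+[((.03175,y-.02,.06),(.03175,y+.02,.06)) for y in(-.093,-.031,.031,.093)]
print('box0',c0,yaw)
for fr in((1,1,1,0),(1,1,1,1)):
    for v in(['w1'],['w1','w2']): print('box',v,[x.round(4) for x in fit_edges([c0[0],c0[1],yaw,0],v,segs=segs,free=fr)])
# yellow plate centre
for v in('w1','w2','w3'):
    c,s=load(v);h=cv2.cvtColor(c['img'],cv2.COLOR_BGR2HSV);m=((h[...,0]>22)&(h[...,0]<32)&(h[...,1]>180)&(h[...,2]>120)).astype(np.uint8)
    m[290:]=0; ys,xs=np.nonzero(m);r_=cv2.minAreaRect(np.c_[xs,ys].astype(np.float32)); print('plate',v,px2w(c,s,[r_[0]],.062)[0].round(4),len(xs))
for i,(x,y) in enumerate([(.558,.059),(.553,-.024),(.445,.02),(.423,-.127)]):
    print('fuse',i+1,*[a.round(4) for v in (['w3','w4'],['w3']) for a in fit_fuse([x,y,0,0],v)], fit_fuse([x,y,0,0],['w3','w4'],(1,1,1,1))[0].round(4))
E
cat > run2.py <<'E'
from fit import *
w4,w5=load('w4'),load('w5')
o1=tri([(*w4,np.array((579,340))*.7),(*w5,np.array((600,183))*.7)]); o2=px2w(*w5,np.array([(572,296)])*.7,o1[2])[0]
d=o1-o2; yaw=np.arctan2(-d[0],d[1]); print('oiler',o1,o2,np.linalg.norm(d),yaw)
m0=o1+.014*np.array([-np.sin(yaw),np.cos(yaw),0])
T=rect(-.026,.026,-.028,0,.098)+rect(-.026,.026,-.113,-.085,.098)
B=[((-.065,-.2,.01),(-.065,.02,.01)),((.065,-.1,.01),(.065,.02,.01))]
for fr in((1,1,1,0),(1,1,1,1)): print('machine',[x.round(4) for x in fit_edges([*m0[:2],yaw,0],[('w5',T+B[:1]),('w4',T[:4]+B[:1])],free=fr)])
print('machine blocks w5',[x.round(4) for x in fit_edges([*m0[:2],yaw,0],[('w5',T)],free=(1,1,1,0))])
# spindle
def brass(img,box):
    h=cv2.cvtColor(img,cv2.COLOR_BGR2HSV);m=((h[...,0]>8)&(h[...,0]<24)&(h[...,1]>140)&(h[...,2]>60)).astype(np.uint8)
    k=np.zeros_like(m);x0,x1,y0,y1=(np.array(box)*.7).astype(int);k[y0:y1,x0:x1]=m[y0:y1,x0:x1];ys,xs=np.nonzero(k);return np.array([xs.mean(),ys.mean()]),len(xs)
c4,c5=brass(w4[0]['img'],(305,350,420,460)),brass(w5[0]['img'],(300,345,310,340))
e4,e5=brass(w4[0]['img'],(325,355,345,368)),brass(w5[0]['img'],(320,350,222,242))
C=tri([(*w4,c4[0]),(*w5,c5[0])]);E=tri([(*w4,e4[0]),(*w5,e5[0])]); print('collar',C,c4,c5,'pin',E,e4,e5)
d=C-E; yaw=np.arctan2(d[0],-d[1]); print('yaw',yaw,np.linalg.norm(d))
def proj(p,c,s):
    R,t=Rt(c,s);o=-R.T@t;ax=np.array([-np.sin(p[2]),np.cos(p[2]),0]);out=[]
    for y0,y1 in((-.13,-.002),(.01,.055)):
        A=np.array([p[0],p[1],p[3]])+np.linspace(y0,y1,40)[:,None]*ax; n=np.cross(ax,A-o); n/=np.linalg.norm(n,axis=1)[:,None]
        out+=[w2px(c,s,A+.008*n),w2px(c,s,A-.008*n)]
    return out
for z,fr in((.045,(1,0,1,0)),(.045,(1,0,1,1))):
    for v in(['w5'],['w4','w5']): print('spindle',v,[x.round(4) for x in fit_edges([C[0],C[1]-.004,yaw,z],v,sigs=(2,1),free=fr,proj=proj)])
E
python3 run1.py; python3 run2.py
```

```text
box0 [0.50219091 0.29288667 0.06      ] -0.08186728978850819
box ['w1'] [array([ 0.5022,  0.2917, -0.0858,  0.    ]), np.float64(-197.6271)]
box ['w1', 'w2'] [array([ 0.5023,  0.2919, -0.0882,  0.    ]), np.float64(-193.886)]
box ['w1'] [array([ 0.5024,  0.2917, -0.0865, -0.0011]), np.float64(-198.1835)]
box ['w1', 'w2'] [array([ 0.5026,  0.2921, -0.0887, -0.0021]), np.float64(-196.7115)]
plate w1 [0.4414 0.2975 0.062 ] 1693
plate w2 [0.4415 0.2979 0.062 ] 1529
plate w3 [0.4397 0.2768 0.062 ] 46
fuse 1 [0.5545 0.0642 0.1262 0.    ] 0.0752 [0.555  0.0635 0.1229 0.    ] 0.0866 [ 0.5553  0.0642  3.2737 -0.0051]
fuse 2 [ 0.5506 -0.0217  0.0853  0.    ] 0.0772 [ 0.5508 -0.0219  3.206   0.    ] 0.0846 [ 0.552  -0.0221  3.2585 -0.0052]
fuse 3 [ 0.4421  0.0252 -0.2201  0.    ] 0.0675 [ 0.4422  0.0253 -0.2146  0.    ] 0.0725 [ 0.4415  0.0258 -0.2075 -0.0048]
fuse 4 [ 0.4214 -0.1294  0.3095  0.    ] 0.0795 [ 0.4215 -0.1297  0.2924  0.    ] 0.0721 [ 0.4213 -0.1314  0.2947 -0.0054]
oiler [ 0.64394035 -0.15759854  0.10468177] [ 0.63373068 -0.2418482   0.10468177] 0.08486603328923757 -0.1205953582
[... 198 characters left out ...]
0.1433, -0.1176,  0.    ]), np.float64(-149.4304)]
collar [ 0.43002927 -0.28678148  0.04971384] (array([228.79891304, 306.52173913]), 184) (array([225.03763441, 227.5       ]), 186) pin [ 0.44321922 -0.20368217  0.0449675 ] (array([236.32876712, 251.82191781]), 73) (array([232.70422535, 163.29577465]), 71)
yaw -0.15741201251423023 0.08427335433793229
spindle ['w5'] [array([ 0.4294, -0.2908, -0.1668,  0.045 ]), np.float64(-132.0174)]
spindle ['w4', 'w5'] [array([ 0.4296, -0.2908, -0.1707,  0.045 ]), np.float64(-126.6098)]
spindle ['w5'] [array([ 0.4298, -0.2908, -0.1676,  0.0483]), np.float64(-133.6254)]
spindle ['w4', 'w5'] [array([ 0.43  , -0.2908, -0.1694,  0.0511]), np.float64(-129.5214)]
```

Emit:
{"op": "jog_arm", "data": {
  "newtons": 60,
  "moves": [
    [0.5,[-4.2,36.7,0],6.07],
    [0.5,[-4.2,36.7,0],6.07],
    [0.5,[-4.2,36.7,0],6.07],
    [0.5,[-4.2,36.7,0],6.07],
    [0.5,[-4.2,36.7,0],6.07],
    [0.5,[-4.2,36.7,0],6.07],
    [0.5,[-4.2,36.7,0],6.07],
    [0.5,[-4.2,36.7,0],6.07],
    [0.5,[-4.2,36.7,0],6.07],
    [0.5,[-4.2,36.7,0],6.07],
    [0.5,[-4.2,36.7,0],6.07],
    [0.5,[-4.2,36.7,0],6.07],
    [0.5,[-4.2,36.7,0],6.07],
    [0.5,[-4.2,36.7,0],6.07],
    [0.5,[0,0,-30],0],
    [0.5,[0,0,-30],0],
    [0.5,[0,0,-30],0],
    [0.5,[0,0,0],0],
    [0.5,[0,0,0],0]
  ]
}}

```text
time_s: 6.32
eef_pos: [0.4401, 0.2966, 0.2104]
eef_rot: [0.03, 0.708, -0.031, 0.705]
force: [0.5, 0.2, -0.0]
finger_gap: 0.499
```

Run:
```python
from h import *
c,s=snap('wrist','w6'); R=Ro.from_quat(s['eef_rot']).as_matrix();print(s['eef_pos'],np.degrees(np.arctan2(-R[0,1],R[1,1])),s['finger_gap'])
a=c['img'].copy()
for X in([.4420,.2973,.098],[.442+.03*np.cos(.087),.2973-.03*np.sin(.087),.098],s['eef_pos'],s['eef_pos']-[0,0,.113]):
    u=w2px(c,s,[X])[0]; cv2.circle(a,tuple(np.round(u).astype(int)),2,(255,255,0),-1)
cv2.imwrite('pics/w6b.png',cv2.resize(a,(800,600)))
```

```text
[0.44006206 0.29663697 0.21040474] -4.919730825670478 0.4991655544462065
```

View pics/w6b.png

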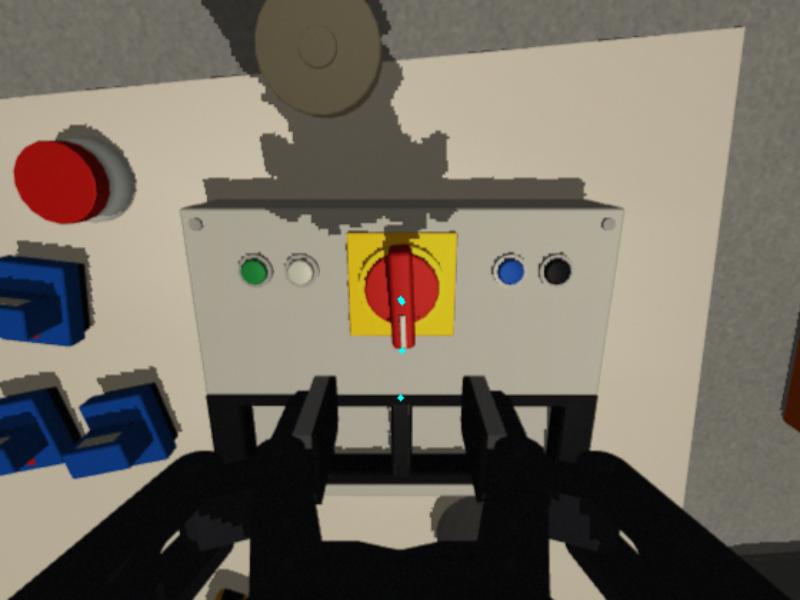

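The markers land on the bar: its centre is at (401,300) and its far end at (402,350). The bar is squarely between the fingers and the yaw agrees. I'll grip it and turn counter-clockwise to off.

Emit:
{"op": "jog_arm", "data": {
  "newtons": 60,
  "moves": [
    [0.5,[2,0.7,-30],0],
    [0.5,[0,0,-30],0],
    [0.5,[0,0,-30],0],
    [0.5,[0,0,-25],0],
    [0.5,[0,0,-17],0],
    [0.9,[0,0,0],0],
    [1,[0,0,0],0],
    [1,[0,0,0],0],
    [1,[0,0,0],0],
    [1,[0,0,0],0],
    [1,[0,0,0],0]
  ]
}}

```text
time_s: 7.28
eef_pos: [0.4455, 0.2976, 0.0815]
eef_rot: [0.031, 0.705, -0.031, 0.708]
force: [-0.5, -4.4, 8.0]
finger_gap: 0.146
```

Emit:
{"op": "jog_arm", "data": {
  "moves": [
    [1,[0,0,0],5.5],
    [1,[0,0,0],5.5],
    [1,[0,0,0],5.5],
    [1,[0,0,0],5.5],
    [1,[0,0,0],5.5],
    [1,[0,0,0],5.5],
    [1,[0,0,0],5.5],
    [1,[0,0,0],5.5],
    [1,[0,0,0],5.5],
    [1,[0,0,0],5.5],
    [1,[0,0,0],5.5],
    [1,[0,0,0],5.5],
    [1,[0,0,0],5.5],
    [1,[0,0,0],5.5],
    [1,[0,0,0],5.5],
    [1,[0,0,0],4.5],
    [1,[0,0,0],0],
    [1,[0,0,0],0],
    [1,[0,0,0],0]
  ]
}}

```text
time_s: 8.87
eef_pos: [0.4428, 0.3006, 0.0815]
eef_rot: [-0.462, 0.532, 0.467, 0.534]
force: [-7.1, 3.4, 8.3]
finger_gap: 0.144
```

Emit:
{"op": "jog_arm", "data": {
  "moves": [
    [0.5,[0,0,0],0],
    [0.3,[0,0,0],0],
    [0.3,[0,0,0],0],
    [0,[0,0,20],0],
    [0,[0,0,40],0],
    [0,[0,0,40],0],
    [0,[0,0,40],0],
    [0,[0,0,40],0],
    [0,[0,0,40],0],
    [0,[4,-36,0],0.3],
    [0,[4,-36,0],0.3],
    [0,[4,-36,0],0.3],
    [0,[4,-36,0],0.3],
    [0,[4,-36,0],0.3],
    [0,[4,-36,0],0.3],
    [0,[4,-36,0],0.3],
    [0,[4,-36,0],0.3],
    [0,[4,-36,0],0.3],
    [0,[4,-36,0],0.3]
  ]
}}

```text
time_s: 10.45
eef_pos: [0.4843, -0.0645, 0.2997]
eef_rot: [-0.478, 0.521, 0.477, 0.522]
force: [0.5, 0.4, -0.0]
finger_gap: 1.0
```

Emit:
{"op": "jog_arm", "data": {
  "moves": [
    [0,[0,0,0],0],
    [0,[0,0,0],0],
    [0,[0,0,0],0]
  ]
}}

```text
time_s: 10.7
eef_pos: [0.4842, -0.0626, 0.2994]
eef_rot: [-0.477, 0.522, 0.477, 0.522]
force: [0.1, 1.0, -0.0]
finger_gap: 0.999
```

```bash
cat > see.py <<'E'
from fit import *
import sys
# print blobs + fits for a view
def pose(s):
    R=Ro.from_quat(s['eef_rot']).as_matrix(); return s['eef_pos'].round(4),round(float(np.degrees(np.arctan2(-R[0,1],R[1,1]))),2)
def blobs(v):
    c,s=load(v); m=cv2.morphologyEx(bluemask(c['img']),cv2.MORPH_CLOSE,np.ones((5,5),np.uint8))
    n,l,st,ce=cv2.connectedComponentsWithStats(m)
    out=[]
    for i in range(1,n):
        x,y,w,h,a=st[i]
        if a>1200 and x>0 and y>0 and x+w<560 and y+h<420: out.append(px2w(c,s,[ce[i]],.04)[0][:2])
    return out
E
python3 - <<'E'
from see import *
c,s=snap('wrist','w7'); print(s['time_s'],pose(s))
for b in blobs('w7'):
    p,e=fit_fuse([*b,0,0],['w7']); print(p[:2].round(4),np.degrees(p[2]).round(1)%180,round(e,3))
a=c['img']; t,_=snap('top','t7')
T=t['img'][120:270,90:240]; print(cv2.imwrite('pics/c7.png',np.hstack([a,cv2.resize(T,(420,420))[:,:240]])))
cv2.imwrite('pics/c7.png',cv2.resize(np.hstack([a,cv2.resize(T,(420,420))]),(800,343)))
E
```

```text
10.7 (array([ 0.4842, -0.0626,  0.2994]), 84.91)
[ 0.4215 -0.1299] 15.7 0.06
[ 0.5502 -0.0213] 9.0 0.089
[0.4419 0.0267] 167.7 0.094
[0.5543 0.0637] 9.8 0.098
True
```

View pics/c7.png

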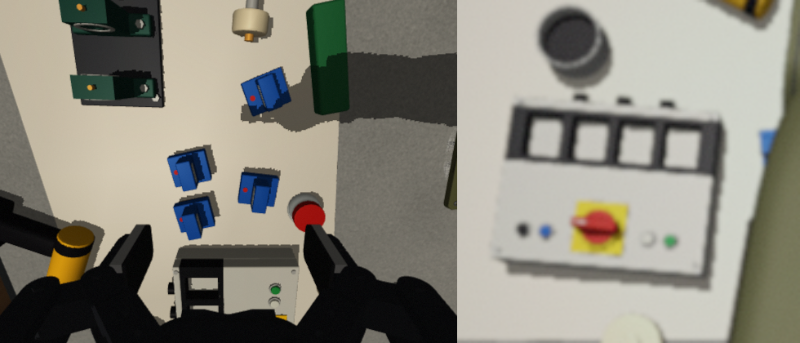

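The switch bar now lies across the box, at (598,227) in the right half of c7, so it is off. All four carriers are where they were; the fits agree within 1 mm. Next is the carrier at (0.554, 0.064).

Emit:
{"op": "jog_arm", "data": {
  "newtons": 60,
  "moves": [
    [0.4,[14,25.3,0],2.6],
    [0.4,[14,25.3,0],2.6],
    [0.4,[14,25.3,-10],2.6],
    [0.4,[14,25.3,-30],2.6],
    [0.4,[14,25.3,-35],2.6],
    [0.4,[0,0,-35],0],
    [0.4,[0,0,-35],0],
    [0.4,[0,0,-35],0],
    [0.4,[0,0,0],0],
    [0.4,[0,0,0],0],
    [0.4,[0,0,0],0]
  ]
}}

```text
time_s: 11.72
eef_pos: [0.5541, 0.0629, 0.124]
eef_rot: [0.534, -0.463, -0.533, -0.464]
force: [-0.7, -0.6, 0.8]
finger_gap: 0.601
```

Run:
```python
from see import *
c,s=snap('wrist','w8'); print(s['time_s'],pose(s))
for b in ([.5543,.064],): 
    for v in (['w8'],['w7','w8']):
        p,e=fit_fuse([*b,.14,0],v); print(p[:2].round(4),np.degrees(p[2]).round(1),round(e,3))
```

```text
11.7167 (array([0.5541, 0.0629, 0.124 ]), 98.05)
[0.5543 0.064 ] 8.0 0.065
[0.5544 0.064 ] 8.2 0.082
```

Emit:
{"op": "jog_arm", "data": {
  "moves": [
    [0.4,[0.3,1.1,-30],0],
    [0.4,[0,0,-30],0],
    [0.4,[0,0,-23],0],
    [0.4,[0,0,0],0],
    [0.8,[0,0,0],0],
    [1,[0,0,0],0],
    [1,[0,0,0],0],
    [1,[0,0,0],0],
    [1,[0,0,0],0],
    [1,[0,0,0],0],
    [1,[0,0,20],0],
    [1,[0,0,40],0],
    [1,[0,0,40],0],
    [1,[0,0,0],0],
    [1,[0,0,0],0]
  ]
}}

```text
time_s: 13.02
eef_pos: [0.5561, 0.0634, 0.1428]
eef_rot: [0.535, -0.462, -0.532, -0.466]
force: [-0.6, -1.6, -2.6]
finger_gap: 0.246
```

Emit:
{"op": "jog_arm", "data": {
  "moves": [
    [1,[1.6,35,2],-1.45],
    [1,[1.6,35,2],-1.45],
    [1,[1.6,35,2],-1.45],
    [1,[1.6,35,2],-1.45],
    [1,[1.6,35,2],-1.45],
    [1,[1.6,35,2],-1.45],
    [1,[1.6,35,0],-1.45],
    [1,[1.6,35,0],-1.45],
    [1,[1.6,35,0],-1.45],
    [1,[0,0,0],0],
    [1,[0,0,0],0],
    [1,[0,0,0],0]
  ]
}}

```text
time_s: 14.02
eef_pos: [0.5665, 0.3772, 0.1492]
eef_rot: [-0.478, 0.523, 0.478, 0.52]
force: [0.5, -0.3, -2.8]
finger_gap: 0.242
```

```bash
cat > sock.py <<'E'
from see import *
import sys
def hold(v,show=None,k=None):
    c,s=load(v); pos,yaw=pose(s); print(s['time_s'],pos,yaw)
    # fit held carrier: project model at z offset, base z = tcp z -.0425
    p,e=fit_fuse([pos[0],pos[1],np.radians(yaw-90)+1e-6,s['eef_pos'][2]-.0425],[v]); 
    print('held fuse',p.round(4),np.degrees(p[2]).round(2),round(e,3),'off',((p[:2]-pos[:2])*1000).round(1))
    return p
E
python3 - <<'E'
from sock import *
c,s=snap('wrist','w9'); p=hold('w9')
a=c['img'].copy(); S=np.array([.5023,.2919,-.087,0])
for y in(-.093,-.031,.031,.093):
    u=w2px(c,s,place(S,np.array([(.06+i*.02825,y+j*.02325,.06) for i,j in((-1,-1),(1,-1),(1,1),(-1,1))])))
    cv2.polylines(a,[np.round(u*16).astype(np.int32)],True,(255,255,0),1,shift=4)
for B in FU:
    u=w2px(c,s,place(p,B)); cv2.polylines(a,[np.round(cv2.convexHull(u.astype(np.float32))*16).astype(np.int32)],True,(0,255,255),1,shift=4)
cv2.imwrite('pics/c9.png',cv2.resize(a,(800,600)))
E
```

```text
14.0167 [0.5665 0.3772 0.1492] 84.96
held fuse [ 0.5662  0.3783 -0.0942  0.1067] -5.39 0.229 off [-0.3  1.1]
```

View pics/c9.png

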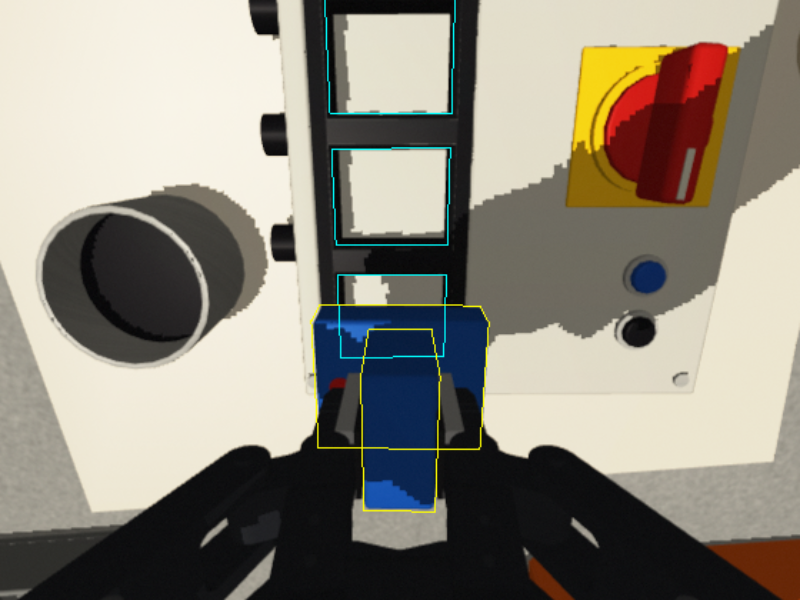

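The held carrier's outline (yellow) matches at (400,410), and the cyan socket rims match the holes. Its red dot at (338,385) confirms it is blue carrier 1. I'll correct by (+4, +1) mm and plug it in.

Emit:
{"op": "jog_arm", "data": {
  "moves": [
    [1,[4,1,-10],0],
    [1,[0,0,-20],0],
    [1,[0,0,-8],0],
    [1,[0,0,-6],0],
    [1,[0,0,-6],0],
    [1,[0,0,-6],0],
    [1,[0,0,-5],0],
    [1,[0,0,-5],0],
    [1,[0,0,0],0],
    [1,[0,0,0],0]
  ]
}}

```text
time_s: 14.9
eef_pos: [0.5713, 0.3791, 0.0859]
eef_rot: [-0.477, 0.522, 0.478, 0.522]
force: [-3.3, -0.8, 2.3]
finger_gap: 0.248
```

Emit:
{"op": "jog_arm", "data": {
  "moves": [
    [1,[0,0,-2],0],
    [1,[0,0,-1],0],
    [1,[0,0,0],0]
  ]
}}

```text
time_s: 15.15
eef_pos: [0.5713, 0.3792, 0.0857]
eef_rot: [-0.477, 0.521, 0.478, 0.522]
force: [-8.0, -3.6, 16.4]
finger_gap: 0.242
```

Emit:
{"op": "jog_arm", "data": {
  "moves": [
    [0.6,[0,0,3],0],
    [0.4,[0,0,0],0],
    [0.4,[0,0,0],0],
    [0.4,[0,0,25],0],
    [0.4,[0,0,40],0],
    [0.4,[0,0,20],0],
    [0.4,[-2,-36,0],1.2],
    [0.4,[-2,-36,0],1.2],
    [0.4,[-2,-36,0],1.2],
    [0.4,[-2,-36,0],1.2],
    [0.4,[-2,-36,0],1.2],
    [0.4,[-2,-36,0],1.2],
    [0.4,[-2,-36,0],1.2],
    [0.4,[-2,-36,0],1.2],
    [0.4,[-2,-36,0],1.2],
    [0.4,[-2,-36,0],1.2],
    [0.4,[-1,-36,-20],1],
    [0.4,[0,0,0],0],
    [0.4,[0,0,0],0],
    [0.4,[0,0,0],0]
  ]
}}

```text
time_s: 16.82
eef_pos: [0.5509, -0.017, 0.1499]
eef_rot: [-0.533, 0.464, 0.533, 0.465]
force: [-0.1, -0.1, 0.5]
finger_gap: 0.599
```

Run:
```python
from see import *
c,s=snap('wrist','w10'); print(s['time_s'],pose(s))
for b in blobs('w10'):
    p,e=fit_fuse([*b,0,0],['w10']); print(p[:2].round(4),np.degrees(p[2]).round(1)%180,round(e,3))
```

```text
16.8167 (array([ 0.5509, -0.017 ,  0.1499]), 97.87)
[ 0.4222 -0.1292] 15.300000000000011 0.054
[ 0.5503 -0.0212] 7.5 0.067
[0.4425 0.0258] 166.1 0.107
```

Emit:
{"op": "jog_arm", "data": {
  "moves": [
    [0.4,[-0.5,-4.3,-30],0],
    [0.4,[0,0,-35],0],
    [0.4,[0,0,-30],0],
    [0.4,[0,0,-14],0],
    [0.4,[0,0,0],0],
    [0.8,[0,0,0],0],
    [1,[0,0,0],0],
    [1,[0,0,0],0],
    [1,[0,0,0],0],
    [1,[0,0,0],0],
    [1,[0,0,0],0],
    [1,[0,0,20],0],
    [1,[0,0,40],0],
    [1,[0,0,40],0],
    [1,[0,0,10],0],
    [1,[0,0,0],0]
  ]
}}

```text
time_s: 18.2
eef_pos: [0.5531, -0.0217, 0.1551]
eef_rot: [0.536, -0.463, -0.531, -0.466]
force: [0.3, 0.0, -2.7]
finger_gap: 0.249
```

Emit:
{"op": "jog_arm", "data": {
  "moves": [
    [1,[1.7,36,0],-1.3],
    [1,[1.7,36,0],-1.3],
    [1,[1.7,36,0],-1.3],
    [1,[1.7,36,0],-1.3],
    [1,[1.7,36,0],-1.3],
    [1,[1.7,36,0],-1.3],
    [1,[1.7,36,0],-1.3],
    [1,[1.7,36,0],-1.3],
    [1,[1.7,36,0],-1.3],
    [1,[1.7,15,0],-1.3],
    [1,[0,0,0],0],
    [1,[0,0,0],0],
    [1,[0,0,0],0]
  ]
}}

```text
time_s: 19.28
eef_pos: [0.566, 0.3163, 0.1491]
eef_rot: [-0.477, 0.523, 0.477, 0.52]
force: [-0.6, -1.3, -2.4]
finger_gap: 0.242
```

Run:
```python
from sock import *
c,s=snap('wrist','w11'); p=hold('w11'); print(s['finger_gap'])
```

```text
19.2833 [0.566  0.3163 0.1491] 84.92
held fuse [ 0.5657  0.3159 -0.0904  0.1066] -5.18 0.234 off [-0.3 -0.4]
0.24214661697782802
```

Emit:
{"op": "jog_arm", "data": {
  "moves": [
    [1,[-1,1.7,-10],0],
    [1,[0,0,-20],0],
    [1,[0,0,-8],0],
    [1,[0,0,-6],0],
    [1,[0,0,-6],0],
    [1,[0,0,-6],0],
    [1,[0,0,-5],0],
    [1,[0,0,-5],0],
    [1,[0,0,-2],0],
    [1,[0,0,0],0],
    [1,[0,0,0],0]
  ]
}}

```text
time_s: 20.25
eef_pos: [0.566, 0.3196, 0.0866]
eef_rot: [-0.477, 0.521, 0.477, 0.522]
force: [-6.3, -2.2, 15.0]
finger_gap: 0.247
```

Emit:
{"op": "jog_arm", "data": {
  "moves": [
    [0.6,[0,0,3],0],
    [0.4,[0,0,0],0],
    [0.4,[0,0,0],0],
    [0.4,[0,0,25],0],
    [0.4,[0,0,40],0],
    [0.4,[0,0,40],0],
    [0.4,[0,0,40],0],
    [0.4,[-8,-33,0],0],
    [0.4,[-8,-33,0],0],
    [0.4,[0,0,0],0],
    [0.4,[0,0,0],0]
  ]
}}

```text
time_s: 21.17
eef_pos: [0.55, 0.2521, 0.2313]
eef_rot: [-0.477, 0.522, 0.477, 0.522]
force: [-0.2, -0.5, -1.1]
finger_gap: 0.6
```

```bash
cat > seat.py <<'E'
from see import *
import sys
v=sys.argv[1]; c,s=snap('wrist',v); print(s['time_s'],pose(s)); S=[.5023,.2919,-.087,0]
for y in map(float,sys.argv[2:]):
    q=place(S,[.06,y,0])[0]
    print(y,*[(((p[:2]-q[:2])*1000).round(1),np.degrees(p[2]).round(1),'z',p[3].round(4),round(e,3)) for p,e in [fit_fuse([q[0],q[1],-.087,.044],[v],fr) for fr in((1,1,1,0),(1,1,1,1))]])
E
python3 seat.py w12 .093 .031
```

```text
21.1667 (array([0.55  , 0.2521, 0.2313]), 84.8)
0.093 (array([ -4.6, -59.1]), np.float64(-4.4), 'z', np.float64(0.044), np.float64(0.44)) (array([-15.8, -85.8]), np.float64(-52.3), 'z', np.float64(0.1341), np.float64(0.33))
0.031 (array([1. , 3.6]), np.float64(-5.3), 'z', np.float64(0.044), np.float64(0.44)) (array([-12.9, -30.8]), np.float64(-4.6), 'z', np.float64(0.1303), np.float64(0.35))
```

Emit:
{"op": "jog_arm", "data": {
  "moves": [
    [0.4,[-15,-32,0],-1],
    [0.4,[-15,-32,0],-1],
    [0.4,[-15,-32,0],-1],
    [0.4,[-15,-32,-20],-1],
    [0.4,[-15,-32,-20],-1],
    [0.4,[-15,-32,-20],-1],
    [0.4,[-15,-32,-20],-1],
    [0.4,[0,0,0],0],
    [0.4,[0,0,0],0],
    [0.4,[0,0,0],0]
  ]
}}

```text
time_s: 22.05
eef_pos: [0.4465, 0.03, 0.1512]
eef_rot: [-0.445, 0.549, 0.445, 0.55]
force: [0.9, 0.1, 0.8]
finger_gap: 0.601
```

Run:
```python
from see import *
c,s=snap('wrist','w13'); print(s['time_s'],pose(s))
for b in blobs('w13'):
    p,e=fit_fuse([*b,0,0],['w13']); print(p[:2].round(4),np.degrees(p[2]).round(1)%180,round(e,3))
```

```text
22.05 (array([0.4465, 0.03  , 0.1512]), 77.94)
[0.4419 0.0266] 167.9 0.058
```

Emit:
{"op": "jog_arm", "data": {
  "moves": [
    [0.4,[-4.5,-3.6,-30],-0.3],
    [0.4,[0,0,-35],0],
    [0.4,[0,0,-30],0],
    [0.4,[0,0,-15],0],
    [0.4,[0,0,0],0],
    [0.8,[0,0,0],0],
    [1,[0,0,0],0],
    [1,[0,0,0],0],
    [1,[0,0,0],0],
    [1,[0,0,0],0],
    [1,[0,0,0],0],
    [1,[0,0,20],0],
    [1,[0,0,40],0],
    [1,[0,0,40],0],
    [1,[0,0,10],0],
    [1,[0,0,0],0]
  ]
}}

```text
time_s: 23.43
eef_pos: [0.4433, 0.0257, 0.1546]
eef_rot: [-0.445, 0.549, 0.441, 0.553]
force: [0.6, -0.1, -3.4]
finger_gap: 0.251
```

Emit:
{"op": "jog_arm", "data": {
  "moves": [
    [1,[16,32,0],1.1],
    [1,[16,32,0],1.1],
    [1,[16,32,0],1.1],
    [1,[16,32,0],1.1],
    [1,[16,32,0],1.1],
    [1,[16,32,0],1.1],
    [1,[16,32,0],1.1],
    [1,[4,5,0],0],
    [1,[0,0,0],0],
    [1,[0,0,0],0],
    [1,[0,0,0],0]
  ]
}}

```text
time_s: 24.35
eef_pos: [0.555, 0.2531, 0.1498]
eef_rot: [-0.479, 0.522, 0.479, 0.519]
force: [0.6, -0.7, -2.6]
finger_gap: 0.248
```

Run:
```python
from sock import *
c,s=snap('wrist','w14'); p=hold('w14'); print(s['finger_gap'])
```

```text
24.35 [0.555  0.2531 0.1498] 85.27
held fuse [ 0.5547  0.2531 -0.0842  0.1073] -4.82 0.297 off [-0.3  0. ]
0.2483236884143791
```

Emit:
{"op": "jog_arm", "data": {
  "moves": [
    [1,[4.2,2.5,-10],0],
    [1,[0,0,-20],0],
    [1,[0,0,-8],0],
    [1,[0,0,-6],0],
    [1,[0,0,-6],0],
    [1,[0,0,-6],0],
    [1,[0,0,-5],0],
    [1,[0,0,-5],0],
    [1,[0,0,-2],0],
    [1,[0,0,0],0],
    [1,[0,0,0],0]
  ]
}}

```text
time_s: 25.32
eef_pos: [0.5607, 0.2574, 0.0864]
eef_rot: [-0.479, 0.519, 0.479, 0.52]
force: [-5.6, -3.1, 14.5]
finger_gap: 0.243
```

Emit:
{"op": "jog_arm", "data": {
  "moves": [
    [0.6,[0,0,3],0],
    [0.4,[0,0,0],0],
    [0.4,[0,0,0],0],
    [0.4,[0,0,25],0],
    [0.4,[0,0,40],0],
    [0.4,[0,0,30],0],
    [0.4,[-12.6,-35,0],1.9],
    [0.4,[-12.6,-35,0],1.9],
    [0.4,[-12.6,-35,0],1.9],
    [0.4,[-12.6,-35,0],1.9],
    [0.4,[-12.6,-35,0],1.9],
    [0.4,[-12.6,-35,0],1.9],
    [0.4,[-12.6,-35,0],1.9],
    [0.4,[-12.6,-35,0],1.9],
    [0.4,[-12.6,-35,0],1.9],
    [0.4,[-12.6,-35,-10],1.9],
    [0.4,[-12.6,-35,-20],1.9],
    [0.4,[0,0,0],0],
    [0.4,[0,0,0],0],
    [0.4,[0,0,0],0]
  ]
}}

```text
time_s: 26.98
eef_pos: [0.4227, -0.1273, 0.1514]
eef_rot: [-0.565, 0.425, 0.565, 0.425]
force: [-0.3, -0.8, 0.1]
finger_gap: 0.602
```

Run:
```python
from see import *
c,s=snap('wrist','w15'); print(s['time_s'],pose(s))
for b in blobs('w15'):
    p,e=fit_fuse([*b,0,0],['w15']); print(p[:2].round(4),np.degrees(p[2]).round(1)%180,round(e,3))
```

```text
26.9833 (array([ 0.4227, -0.1273,  0.1514]), 106.16)
[ 0.4208 -0.1292] 16.3 0.062
```

Emit:
{"op": "jog_arm", "data": {
  "moves": [
    [0.4,[-1.6,-2,-30],0],
    [0.4,[0,0,-35],0],
    [0.4,[0,0,-30],0],
    [0.4,[0,0,-15],0],
    [0.4,[0,0,0],0],
    [0.8,[0,0,0],0],
    [1,[0,0,0],0],
    [1,[0,0,0],0],
    [1,[0,0,0],0],
    [1,[0,0,0],0],
    [1,[0,0,0],0],
    [1,[0,0,20],0],
    [1,[0,0,40],0],
    [1,[0,0,40],0],
    [1,[0,0,10],0],
    [1,[0,0,0],0]
  ]
}}

```text
time_s: 28.37
eef_pos: [0.4236, -0.1302, 0.155]
eef_rot: [0.568, -0.424, -0.563, -0.425]
force: [1.8, 0.3, -1.5]
finger_gap: 0.249
```

Emit:
{"op": "jog_arm", "data": {
  "moves": [
    [1,[14.8,35,0],-2.35],
    [1,[14.8,35,0],-2.35],
    [1,[14.8,35,0],-2.35],
    [1,[14.8,35,0],-2.35],
    [1,[14.8,35,0],-2.35],
    [1,[14.8,35,0],-2.35],
    [1,[14.8,35,0],-2.35],
    [1,[14.8,35,0],-2.35],
    [1,[14.8,35,0],-2.35],
    [1,[0,7,0],0],
    [1,[0,0,0],0],
    [1,[0,0,0],0],
    [1,[0,0,0],0]
  ]
}}

```text
time_s: 29.45
eef_pos: [0.5525, 0.1911, 0.1502]
eef_rot: [-0.478, 0.522, 0.478, 0.52]
force: [-0.4, -0.8, -1.2]
finger_gap: 0.246
```

Run:
```python
from sock import *
c,s=snap('wrist','w16'); p=hold('w16'); print(s['finger_gap'])
```

```text
29.45 [0.5525 0.1911 0.1502] 85.03
held fuse [ 0.5523  0.1918 -0.0886  0.1077] -5.08 0.302 off [-0.2  0.7]
0.24638467459335794
```

Emit:
{"op": "jog_arm", "data": {
  "moves": [
    [1,[1.5,2.3,-10],0],
    [1,[0,0,-20],0],
    [1,[0,0,-8],0],
    [1,[0,0,-6],0],
    [1,[0,0,-6],0],
    [1,[0,0,-6],0],
    [1,[0,0,-5],0],
    [1,[0,0,-5],0],
    [1,[0,0,-2],0],
    [1,[0,0,0],0],
    [1,[0,0,0],0]
  ]
}}

```text
time_s: 30.42
eef_pos: [0.5555, 0.1952, 0.0866]
eef_rot: [-0.478, 0.52, 0.478, 0.522]
force: [-6.4, -2.0, 16.9]
finger_gap: 0.245
```

Emit:
{"op": "jog_arm", "data": {
  "moves": [
    [0.6,[0,0,3],0],
    [0.4,[0,0,0],0],
    [0.4,[0,0,0],0],
    [0.4,[0,0,25],0],
    [0.4,[0,0,40],0],
    [0.4,[0,0,40],0],
    [0.4,[0,0,40],0],
    [0.4,[-8,-20,20],0],
    [0.4,[-8,-20,20],0],
    [0.4,[-8,-20,20],0],
    [0.4,[0,0,0],0],
    [0.4,[0,0,0],0],
    [0.4,[0,0,0],0]
  ]
}}

```text
time_s: 31.5
eef_pos: [0.5317, 0.1353, 0.2907]
eef_rot: [-0.478, 0.521, 0.478, 0.521]
force: [0.7, -0.0, 0.0]
finger_gap: 0.606
```

Run:
```python
from see import *
c,s=snap('wrist','w17'); print(s['time_s'],pose(s)); S=[.5023,.2919,-.087,0]
a=cv2.resize(c['img'],None,fx=2,fy=2,interpolation=cv2.INTER_CUBIC); c2=c
for y in(-.093,-.031,.031,.093):
    p=np.array([*place(S,[.06,y,0])[0][:2],-.087,.044])
    for B in FU: cv2.polylines(a,[np.round(cv2.convexHull(((w2px(c,s,place(p,B))+.5)*2-.5).astype(np.float32))*16).astype(np.int32)],True,(0,255,255),1,shift=4)
cv2.imwrite('pics/c17.png',a[200:800,150:950])
```

```text
31.5 (array([0.5317, 0.1353, 0.2907]), 85.06)
```

View pics/c17.png

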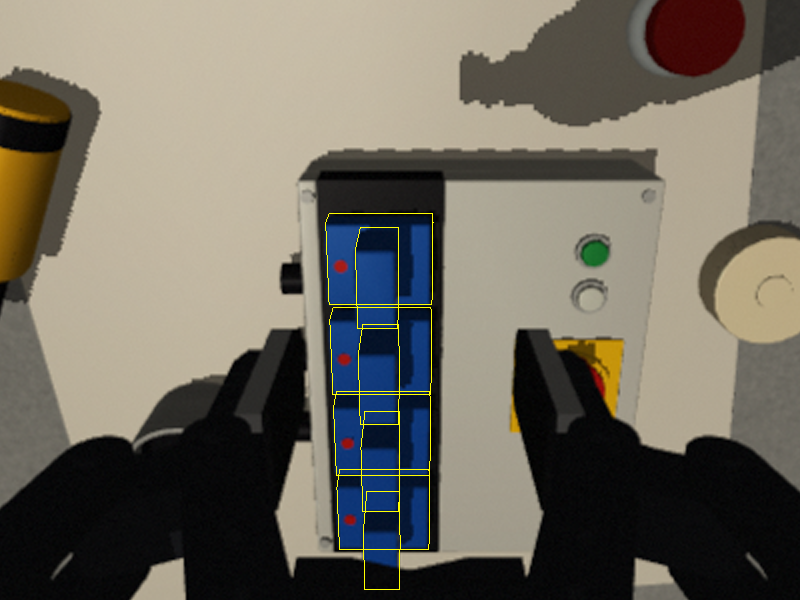

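The model outlines at the fully-home height match all four carriers at (378,260), (380,350), (382,435) and (384,510) in c17. All four are plugged and the mat is clear. Next is the spindle.

Emit:
{"op": "jog_arm", "data": {
  "moves": [
    [0.3,[-3.6,-14.6,0],-6.84],
    [0.3,[-3.6,-14.6,0],-6.84],
    [0.3,[-3.6,-14.6,0],-6.84],
    [0.3,[-3.6,-14.6,0],-6.84],
    [0.3,[-3.6,-14.6,0],-6.84],
    [0.3,[-3.6,-14.6,0],-6.84],
    [0.3,[-3.6,-14.6,0],-6.84],
    [0.3,[-3.6,-14.6,0],-6.84],
    [0.3,[-3.6,-14.6,0],-6.84],
    [0.3,[-3.6,-14.6,0],-6.84],
    [0.3,[-3.6,-14.6,0],-6.84],
    [0.3,[-3.6,-14.6,0],-6.84],
    [0.3,[-3.6,-14.6,0],-6.84],
    [0.3,[-3.6,-14.6,0],-6.84]
  ]
}}

```text
time_s: 32.72
eef_pos: [0.4809, -0.0692, 0.2897]
eef_rot: [0.068, 0.705, -0.067, 0.703]
force: [0.8, 0.2, 0.5]
finger_gap: 0.698
```

Emit:
{"op": "jog_arm", "data": {
  "moves": [
    [0.3,[-3.6,-14.6,0],-6.84],
    [0.3,[-3.6,-14.6,0],-6.84],
    [0.3,[-3.6,-14.6,0],-6.84],
    [0.3,[-3.6,-14.6,0],-6.84],
    [0.3,[-3.6,-14.6,0],-6.84],
    [0.3,[-3.6,-14.6,0],-6.84],
    [0.3,[-3.6,-14.6,0],-6.84],
    [0.3,[-3.6,-14.6,0],-6.84],
    [0.3,[-3.6,-14.6,-10],-6.84],
    [0.3,[-3.6,-14.6,-30],-6.84],
    [0.3,[-3.6,-14.6,-30],-6.84],
    [0.3,[-3.6,-14.6,-30],-6.84],
    [0.3,[-3.6,-14.6,-30],-6.84],
    [0.3,[0,0,-20],0],
    [0.3,[0,0,0],0],
    [0.3,[0,0,0],0],
    [0.3,[0,0,0],0]
  ]
}}

```text
time_s: 34.13
eef_pos: [0.4351, -0.2588, 0.1419]
eef_rot: [0.54, 0.457, -0.54, 0.457]
force: [0.6, -0.0, -0.3]
finger_gap: 0.703
```

Run:
```python
from see import *
c,s=snap('wrist','w18'); print(s['time_s'],pose(s)); a=c['img'].copy()
P=[.4296,-.2908,-.168,0]
def dot(X,col): 
    u=w2px(c,s,X); 
    for q in u: cv2.circle(a,tuple(np.round(q).astype(int)),2,col,-1)
dot(place(P,[(0,y,.045) for y in (0,.008,.033,.058,.084,-.142)]),(255,255,0))
T=s['eef_pos'].copy(); dot([T-[0,0,T[2]-.045]],(0,0,255))
cv2.imwrite('pics/c18.png',cv2.resize(a,(800,600)))
```

```text
34.1333 (array([ 0.4351, -0.2588,  0.1419]), -99.53)
```

View pics/c18.png

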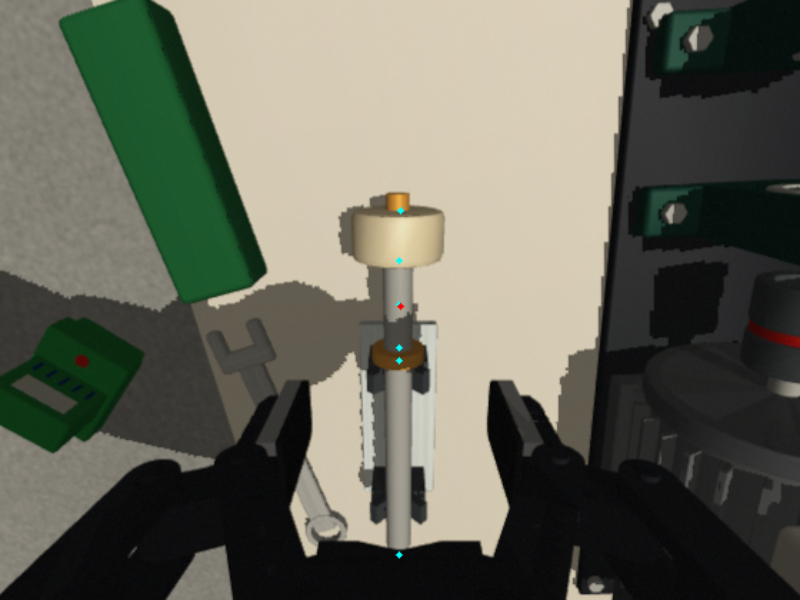

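The cyan model points lie on the collar at (399,354), the bob at (399,235) and the tip at (399,552). The red grip point is mid-gap at (401,306), and the wrench stays clear of the fingers. Gripping and lifting.

Emit:
{"op": "jog_arm", "data": {
  "newtons": 110,
  "moves": [
    [0.3,[0,0.4,-35],0],
    [0.3,[0,0,-35],0],
    [0.3,[0,0,-30],0],
    [0.3,[0,0,-12],0],
    [0.3,[0,0,0],0],
    [0.8,[0,0,0],0],
    [1,[0,0,0],0],
    [1,[0,0,0],0],
    [1,[0,0,0],0],
    [1,[0,0,0],0],
    [1,[0,0,0],0],
    [1,[0,0,0],0]
  ]
}}

```text
time_s: 35.18
eef_pos: [0.4347, -0.259, 0.0307]
eef_rot: [0.54, 0.456, -0.54, 0.457]
force: [-1.5, 1.1, 6.7]
finger_gap: 0.145
```

Emit:
{"op": "jog_arm", "data": {
  "moves": [
    [1,[0,0,10],0],
    [1,[0,0,20],0],
    [1,[0,0,35],0],
    [1,[0,0,35],0],
    [1,[0,0,30],0],
    [1,[21,28,0],0.25],
    [1,[21,28,0],0.25],
    [1,[21,28,0],0.25],
    [1,[21,28,0],0.25],
    [1,[21,28,0],0.25],
    [1,[21,28,0],0.25],
    [1,[21,28,0],0.25],
    [1,[21,28,0],0.25],
    [1,[21,28,0],0.25],
    [1,[21,28,0],0.25],
    [1,[21,28,0],0.25],
    [1,[0,0,0],0],
    [1,[0,0,0],0],
    [1,[0,0,0],0]
  ]
}}

```text
time_s: 36.77
eef_pos: [0.6646, 0.0493, 0.1587]
eef_rot: [-0.528, -0.47, 0.529, -0.469]
force: [-0.2, -0.1, -3.5]
finger_gap: 0.145
```

Run:
```python
from see import *
c,s=snap('wrist','w19'); print(s['time_s'],pose(s),s['finger_gap']); a=c['img'].copy()
def dot(X,col,cc=c,im=a): 
    for q in w2px(cc,s,X): cv2.circle(im,tuple(np.round(q).astype(int)),2,col,-1)
M=[.6455,-.143,-.121,0]
th=np.linspace(0,2*np.pi,24)
dot(place(M,np.c_[.0095*np.cos(th),0*th,.073+.0095*np.sin(th)]),(255,255,0)); dot(place(M,[(-.026,0,.098),(.026,0,.098),(0,-.014,.098)]),(0,255,255))
T,yaw=pose(s); yw=np.radians(yaw+90); P=[T[0],T[1],yw,T[2]+.015]
dot(place(P,[(0,y,0) for y in(-.033,-.175,.025)]),(0,0,255))
cv2.imwrite('pics/c19.png',cv2.resize(a,(800,600)))
```

```text
36.7667 (array([0.6646, 0.0493, 0.1587]), -96.83) 0.14527653761771303
```

View pics/c19.png

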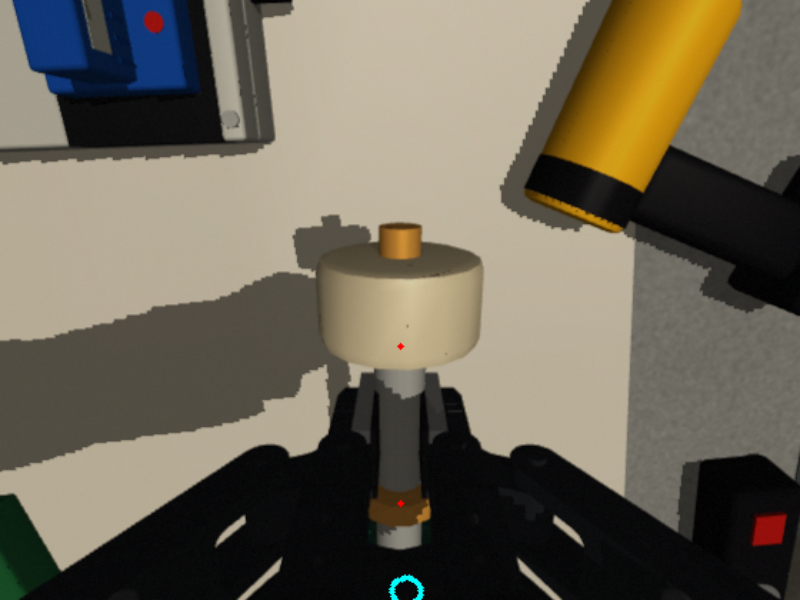

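Run:
```python
from see import *
c,s=load('w19'); T,yaw=pose(s); yw=np.radians(yaw+90)
th=np.linspace(0,2*np.pi,90)
for dz in(.013,.015,.017):
  for pitch in(-6,-3,0,3,6):   # + = bob up / tip down
    a=np.radians(pitch); out=[]
    for y,r_ in((.025,.024),(.051,.024),(-.025,.015),(-.033,.015)):
        C=np.c_[r_*np.cos(th),y*np.cos(a)-r_*np.sin(th)*np.sin(a),y*np.sin(a)+r_*np.sin(th)*np.cos(a)]
        u=w2px(c,s,place([T[0],T[1],yw,T[2]+dz],C))/.7; out+=[u[:,1].min(),u[:,1].max()]
        if y>0: out+=[np.ptp(u[:,0])]
    print(dz,pitch,np.round(out,0))
# scene view crop
cs,ss=snap('scene','s19'); a=cs['img'].copy()
A=np.array([T[0],T[1],T[2]+.015]); ax=np.array([-np.sin(yw),np.cos(yw),0])
u=w2px(cs,ss,[A-.175*ax,A-.033*ax,A+.025*ax,A+.051*ax]); print(u.round(1))
x,y=u.mean(0).astype(int); x0,y0=x-70,y-45; k=cv2.resize(a[y0:y0+100,x0:x0+140],None,fx=5,fy=5,interpolation=cv2.INTER_CUBIC)
for q in u: cv2.circle(k,tuple(np.round((q-[x0,y0]+.5)*5).astype(int)),3,(255,255,0),-1)
cv2.imwrite('pics/c20.png',k)
```

```text
0.013 -6 [321. 368. 157. 249. 268. 164. 460. 514. 480. 537.]
0.013 -3 [319. 374. 158. 246. 275. 167. 456. 513. 475. 535.]
0.013 0 [316. 381. 160. 244. 283. 170. 452. 512. 470. 533.]
0.013 3 [315. 388. 161. 242. 291. 173. 448. 511. 465. 531.]
0.013 6 [313. 395. 162. 240. 301. 177. 444. 510. 460. 528.]
0.015 -6 [323. 371. 159. 250. 270. 166. 463. 519. 483. 542.]
0.015 -3 [321. 378. 161. 247. 277. 169. 459. 518. 479. 540.]
0.015 0 [318. 385. 162. 245. 285. 172. 455. 517. 474. 538.]
0.015 3 [316. 392. 163. 243. 294. 176. 451. 516. 469. 536.]
0.015 6 [315. 399. 165. 241. 303. 179. 447. 515. 464. 533.]
0.017 -6 [325. 375. 161. 251. 272. 168. 467. 524. 487. 548.]
0.017 -3 [323. 381. 163. 248. 279. 172. 463. 524. 482. 546.]
0.017 0 [320. 388. 164. 246. 287. 175. 459. 522. 477. 543.]
0.017 3 [318. 396. 166. 244. 296. 179. 455. 521. 472. 541.]
0.017 6 [317. 403. 167. 242. 306. 182. 451. 519. 467. 538.]
[[298.4 222.1]
 [349.6 208.8]
 [369.7 203.6]
 [378.5 201.3]]
```

View pics/c20.png

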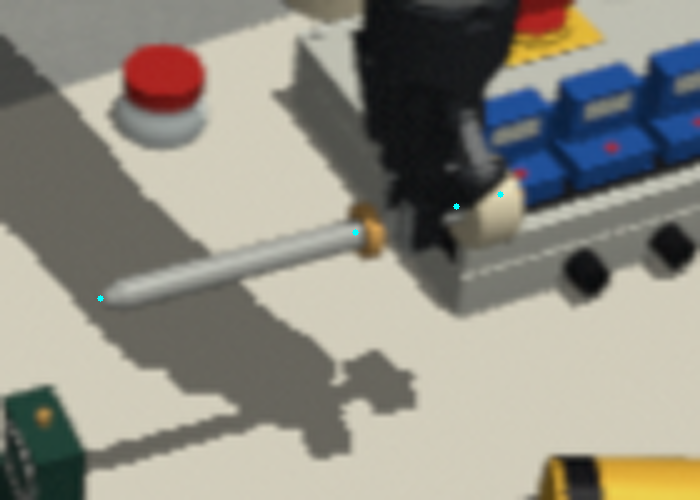

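The scene crop shows the spindle held nearly level, with its tip at (106,296) and collar at (370,232). The slope differs a little from the level prediction, so I'll fit the pitch before inserting.

```bash
cat > pitch.py <<'E'
from fit import *
from see import pose
def run(views,free=(0,1,0,1),z=.015):
    c,s=load(views[0]); T,yaw=pose(s); yw=np.radians(yaw+90)
    # p=[lateral(m), pitch*.05 scaled , yaw err, dz]
    def proj(p,c,s):
        R,t=Rt(c,s);o=-R.T@t; a=p[1]*10; w=yw+p[2]
        ax=np.array([-np.sin(w)*np.cos(a),np.cos(w)*np.cos(a),np.sin(a)]); lat=np.array([np.cos(w),np.sin(w),0])
        A=T+lat*p[0]+np.array([0,0,p[3]])+np.linspace(-.163,-.038,50)[:,None]*ax
        n=np.cross(ax,A-o);n/=np.linalg.norm(n,axis=1)[:,None]
        return [w2px(c,s,A+.008*n),w2px(c,s,A-.008*n)]
    for v in views:
        p,e=fit_edges([0,0,0,z],[v],sigs=(2,1,.7),free=free,proj=proj)
        print(v,'lat mm %.1f pitch deg(+bob up) %.2f yawerr %.2f dz %.1f'%(p[0]*1e3,np.degrees(p[1]*10),np.degrees(p[2]),p[3]*1e3),round(e,1))
E
python3 - <<'E'
from pitch import *
snap('top','t19')
run(['s19']); run(['t19'],(1,0,1,0))
E
```

```text
s19 lat mm 0.0 pitch deg(+bob up) -1.61 yawerr 0.00 dz 11.0 -140.6
t19 lat mm -2.5 pitch deg(+bob up) 0.00 yawerr -0.18 dz 15.0 -146.7
```

Emit:
{"op": "jog_arm", "data": {
  "moves": [
    [1,[4.2,-0.5,-20],0],
    [1,[0,0,-30],0],
    [1,[0,0,-30],0],
    [1,[0,0,-15],0],
    [1,[0,0,-8],0],
    [1,[0,0,0],0],
    [1,[0,0,0],0]
  ]
}}

```text
time_s: 37.5
eef_pos: [0.6697, 0.0481, 0.0571]
eef_rot: [0.529, 0.469, -0.529, 0.469]
force: [-0.4, 0.8, -2.1]
finger_gap: 0.147
```

Run:
```python
from pitch import *
c,s=snap('scene','s21'); snap('top','t21'); T,yaw=pose(s)
d=T[:2]-[.6455,-.143]; print(s['time_s'],T,yaw,'along',d@[-np.sin(-.121),np.cos(.121)],'lat',d@[np.cos(.121),np.sin(-.121)])
run(['s21']); run(['t21'],(1,0,1,0),.0145)
# machine in the same cameras
Tp=rect(-.026,.026,-.028,0,.098)+rect(-.026,.026,-.113,-.085,.098)
for v in('s21','t21'): print('machine',v,[x.round(4) for x in fit_edges([.6455,-.143,-.121,0],[v],segs=Tp,sigs=(2,1,.7),free=(1,1,1,0))],fit_edges([.6455,-.143,-.121,0],[v],segs=Tp,sigs=(2,1,.7),free=(1,0,0,1))[0].round(4))
```

```text
37.5 [0.6697 0.0481 0.0571] -96.91 along 0.1926238183826741 lat 0.0009563428666437606
s21 lat mm 0.0 pitch deg(+bob up) 1.00 yawerr 0.00 dz 14.2 -161.3
t21 lat mm -2.4 pitch deg(+bob up) 0.00 yawerr -0.26 dz 14.5 -142.3
machine s21 [array([ 0.644 , -0.1419, -0.114 ,  0.    ]), np.float64(-176.8804)] [ 0.6465 -0.143  -0.121   0.0025]
machine t21 [array([ 0.6473, -0.1337, -0.0978,  0.    ]), np.float64(-113.1097)] [ 0.6335 -0.143  -0.121   0.0451]
```

Emit:
{"op": "jog_arm", "data": {
  "moves": [
    [1,[0,0,1.5],0],
    [1,[-0.6,-5,0],0],
    [1,[-0.6,-5,0],0],
    [1,[-0.6,-5,0],0],
    [1,[-0.6,-5,0],0],
    [1,[-0.6,-5,0],0],
    [1,[-0.6,-5,0],0],
    [1,[0,0,0],0],
    [1,[0,0,0],0]
  ]
}}

```text
time_s: 38.35
eef_pos: [0.666, 0.018, 0.058]
eef_rot: [-0.529, -0.469, 0.529, -0.469]
force: [0.3, 0.1, -2.6]
finger_gap: 0.145
```

Emit:
{"op": "jog_arm", "data": {
  "moves": [
    [1,[-0.6,-5,0],0],
    [1,[-0.6,-5,0],0],
    [1,[-0.6,-5,0],0],
    [1,[-0.6,-5,0],0],
    [1,[-0.6,-5,0],0],
    [1,[-0.6,-5,0],0],
    [1,[0,0,0],0],
    [1,[0,0,0],0]
  ]
}}

```text
time_s: 39.02
eef_pos: [0.6622, -0.012, 0.0579]
eef_rot: [-0.529, -0.469, 0.529, -0.469]
force: [0.2, 0.0, -4.2]
finger_gap: 0.147
```

Emit:
{"op": "jog_arm", "data": {
  "moves": [
    [1,[-0.6,-5,0],0],
    [1,[-0.6,-5,0],0],
    [1,[-0.6,-5,0],0],
    [1,[-0.6,-5,0],0],
    [1,[-0.6,-5,0],0],
    [1,[-0.6,-5,0],0],
    [1,[-0.6,-5,0],0],
    [1,[-0.6,-5,0],0],
    [1,[-0.6,-5,0],0],
    [1,[0,0,0],0],
    [1,[0,0,0],0]
  ]
}}

```text
time_s: 39.93
eef_pos: [0.6569, -0.0573, 0.058]
eef_rot: [-0.529, -0.469, 0.53, -0.469]
force: [0.1, -1.0, -0.3]
finger_gap: 0.147
```

Emit:
{"op": "jog_arm", "data": {
  "moves": [
    [1,[-0.6,-5,0],0],
    [1,[-0.6,-5,0],0],
    [1,[-0.6,-5,0],0],
    [1,[-0.6,-5,0],0],
    [1,[-0.6,-5,0],0],
    [1,[-0.6,-5,0],0],
    [1,[-0.6,-5,0],0],
    [1,[-0.6,-5,0],0],
    [1,[-0.5,-4,0],0],
    [1,[0,0,0],0],
    [1,[0,0,0],0]
  ]
}}

```text
time_s: 40.85
eef_pos: [0.6516, -0.1013, 0.0581]
eef_rot: [-0.529, -0.469, 0.53, -0.469]
force: [-0.6, 0.3, 1.3]
finger_gap: 0.144
```

Emit:
{"op": "jog_arm", "data": {
  "moves": [
    [1,[-0.3,-2.5,0],0],
    [1,[-0.3,-2.5,0],0],
    [1,[-0.3,-2.5,0],0],
    [1,[-0.1,-1,0],0],
    [1,[0,0,0],0]
  ]
}}

```text
time_s: 41.27
eef_pos: [0.6507, -0.1086, 0.0582]
eef_rot: [0.529, 0.469, -0.529, 0.469]
force: [0.1, 4.2, 3.5]
finger_gap: 0.144
```

Emit:
{"op": "jog_arm", "data": {
  "moves": [
    [1,[-0.2,-1.5,0],0],
    [1,[-0.1,-1,0],0],
    [1,[0,0,0],0]
  ]
}}

```text
time_s: 41.52
eef_pos: [0.6504, -0.1109, 0.0582]
eef_rot: [0.529, 0.469, -0.529, 0.469]
force: [-1.6, 4.8, 5.0]
finger_gap: 0.15
```

Emit:
{"op": "jog_arm", "data": {
  "moves": [
    [1,[-0.2,-1.5,0],0],
    [1,[-0.2,-1.5,0],0],
    [1,[0,0,0],0]
  ]
}}

```text
time_s: 41.77
eef_pos: [0.6502, -0.1122, 0.0583]
eef_rot: [0.53, 0.47, -0.528, 0.469]
force: [-0.5, 8.9, 5.3]
finger_gap: 0.143
```

Emit:
{"op": "jog_arm", "data": {
  "moves": [
    [1,[-0.2,-1.5,0],0],
    [1,[-0.2,-1.5,0],0],
    [1,[0,0,0],0],
    [1,[0,0,0],0]
  ]
}}

```text
time_s: 42.1
eef_pos: [0.6501, -0.1123, 0.0583]
eef_rot: [0.531, 0.472, -0.526, 0.468]
force: [0.5, 14.6, 5.7]
finger_gap: 0.146
```

Run:
```python
from h import *
c,s=snap('scene','s22'); print(s['eef_pos'],s['force'],s['moment'])
u=w2px(c,s,[[.6455,-.143,.073]])[0].astype(int); print(u)
k=cv2.resize(c['img'][u[1]-40:u[1]+40,u[0]-50:u[0]+50],None,fx=7,fy=7,interpolation=cv2.INTER_CUBIC)
cv2.imwrite('pics/c22.png',k)
```

```text
[ 0.65013793 -0.11226672  0.0583363 ] [ 0.48739169 14.63634373  5.72358123] [ 2.96934058  0.03268511 -0.01146822]
[291 252]
```

View pics/c22.png

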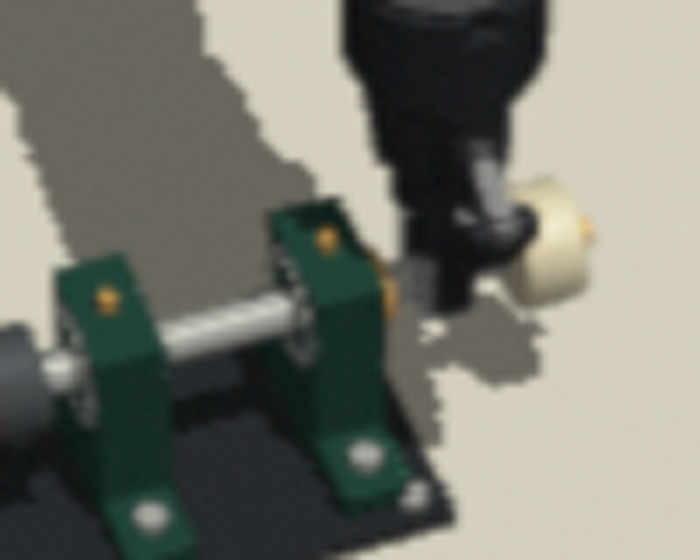

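The collar is tight against the outer block at (388,285) and the shaft passes through both blocks. The tool stopped while the force rose to 14.6 N. I'll relieve the push, release, and go to the switch.

Emit:
{"op": "jog_arm", "data": {
  "newtons": 60,
  "moves": [
    [1,[0.2,2,0],0],
    [1,[0.2,2,0],0],
    [0.7,[0,0,0],0],
    [0.3,[0,0,0],0],
    [0.3,[0,0,0],0],
    [0.3,[0,0,0],0],
    [0.3,[0,0,15],0],
    [0.3,[0,0,35],0],
    [0.3,[0,0,40],0],
    [0.3,[0,0,40],0],
    [0.3,[0,0,40],0],
    [0.3,[0,0,25],0],
    [0.4,[-8,15.75,0],6.88],
    [0.4,[-8,15.75,0],6.88],
    [0.4,[-8,15.75,0],6.88],
    [0.4,[-8,15.75,0],6.88],
    [0.4,[-8,15.75,0],6.88],
    [0.4,[-8,15.75,0],6.88],
    [0.4,[-8,15.75,0],6.88],
    [0.4,[-8,15.75,0],6.88]
  ]
}}

```text
time_s: 43.82
eef_pos: [0.5856, 0.0127, 0.2528]
eef_rot: [0.25, 0.661, -0.251, 0.661]
force: [0.5, 0.5, -0.1]
finger_gap: 0.602
```

Emit:
{"op": "jog_arm", "data": {
  "moves": [
    [0.4,[-8,15.75,0],6.88],
    [0.4,[-8,15.75,0],6.88],
    [0.4,[-8,15.75,0],6.88],
    [0.4,[-8,15.75,0],6.88],
    [0.4,[-8,15.75,0],6.88],
    [0.4,[-8,15.75,0],6.88],
    [0.4,[-8,15.75,0],6.88],
    [0.4,[-8,15.75,0],6.88],
    [0.4,[-8,15.75,0],6.88],
    [0.4,[-8,15.75,0],6.88],
    [0.4,[-8,15.75,0],6.88],
    [0.4,[-8,15.75,0],6.88],
    [0.4,[-8,15.75,0],6.88],
    [0.4,[-8,15.75,0],6.88],
    [0.4,[-8,15.75,0],6.88],
    [0.4,[-8,15.75,0],6.88],
    [0.4,[-8,15.75,0],6.88],
    [0.4,[-8,15.75,0],6.88],
    [0.4,[0,0,0],0],
    [0.4,[0,0,0],0]
  ]
}}

```text
time_s: 45.48
eef_pos: [0.442, 0.2963, 0.2528]
eef_rot: [-0.464, 0.534, 0.463, 0.534]
force: [0.0, 1.0, 0.2]
finger_gap: 0.603
```

Run:
```python
from see import *
c,s=snap('wrist','w23'); print(s['time_s'],pose(s),s['finger_gap'])
cs,ss=snap('scene','s23'); a=c['img'].copy()
u=w2px(cs,ss,[[.6455,-.143,.073]])[0].astype(int)
k=cv2.resize(cs['img'][u[1]-30:u[1]+30,u[0]-40:u[0]+40],(480,360),interpolation=cv2.INTER_CUBIC)
for X in([.4422,.2975,.098],[.4422+.03*np.sin(.035),.2975+.03,.098]): cv2.circle(a,tuple(np.round(w2px(c,s,[X])[0]).astype(int)),2,(255,255,0),-1)
a=cv2.resize(a,(480,360)); b=cv2.resize(cs['img'],(480,360)); 
cv2.imwrite('pics/c23.png',cv2.resize(np.hstack([a,k]),(800,300)))
```

```text
45.4833 (array([0.442 , 0.2963, 0.2528]), 81.98) 0.6034740608159338
```

View pics/c23.png

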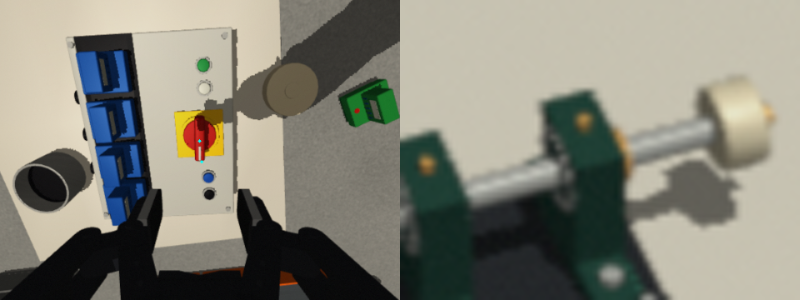

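The bar is under the markers at (200,140) in c23 and still off. All four carriers are in place and the spindle stays home after release, with its collar at (622,150). Gripping the switch and turning it on.

Emit:
{"op": "jog_arm", "data": {
  "newtons": 60,
  "moves": [
    [0.5,[0.2,1.2,-35],0],
    [0.5,[0,0,-40],0],
    [0.5,[0,0,-40],0],
    [0.5,[0,0,-35],0],
    [0.5,[0,0,-22],0],
    [0.5,[0,0,0],0],
    [0.9,[0,0,0],0],
    [1,[0,0,0],0],
    [1,[0,0,0],0],
    [1,[0,0,0],0],
    [1,[0,0,0],0],
    [1,[0,0,0],0]
  ]
}}

```text
time_s: 46.58
eef_pos: [0.4427, 0.2981, 0.083]
eef_rot: [-0.464, 0.533, 0.464, 0.534]
force: [-3.6, -0.5, 6.6]
finger_gap: 0.146
```

Emit:
{"op": "jog_arm", "data": {
  "moves": [
    [1,[0,0,0],-5.5],
    [1,[0,0,0],-5.5],
    [1,[0,0,0],-5.5],
    [1,[0,0,0],-5.5],
    [1,[0,0,0],-5.5],
    [1,[0,0,0],-5.5],
    [1,[0,0,0],-5.5],
    [1,[0,0,0],-5.5],
    [1,[0,0,0],-5.5],
    [1,[0,0,0],-5.5],
    [1,[0,0,0],-5.5],
    [1,[0,0,0],-5.5],
    [1,[0,0,0],-5.5],
    [1,[0,0,0],-5.5],
    [1,[0,0,0],-5.5],
    [1,[0,0,0],-4.5],
    [1,[0,0,0],0],
    [1,[0,0,0],0],
    [1,[0,0,0],0]
  ]
}}

```text
time_s: 48.17
eef_pos: [0.443, 0.2974, 0.083]
eef_rot: [0.031, 0.705, -0.031, 0.707]
force: [-2.7, -1.9, 7.6]
finger_gap: 0.147
```

Emit:
{"op": "jog_arm", "data": {
  "moves": [
    [0.7,[0,0,0],0],
    [0.4,[0,0,0],0],
    [0.4,[0,0,0],0],
    [0.4,[0,0,15],0],
    [0.4,[0,0,40],0],
    [0.4,[0,0,40],0],
    [0.4,[0,0,40],0],
    [0.4,[0,0,40],0],
    [0.4,[0,-20,20],0],
    [0.4,[0,-20,0],0],
    [0.4,[0,0,0],0],
    [0.4,[0,0,0],0],
    [0.4,[0,0,0],0],
    [0.4,[0,0,0],0]
  ]
}}

```text
time_s: 49.33
eef_pos: [0.4419, 0.2579, 0.275]
eef_rot: [0.03, 0.707, -0.031, 0.706]
force: [0.5, 0.0, 0.1]
finger_gap: 0.601
```

Run:
```python
from see import *
c,s=snap('wrist','w24'); print(s['time_s'],pose(s),s['finger_gap'],s['force'].round(1))
# bar angle from white line / red mask
t,_=snap('top','t24')
P=[.5023,.2919,-.087,0]; u=w2px(c,s,place(P,[-.06,0,.09]))[0].astype(int)
img=c['img']; h=cv2.cvtColor(img,cv2.COLOR_BGR2HSV)
a=cv2.resize(img,(480,360)); k=w2px(t,s,[[.48,.2,.06]])[0].astype(int)
k=cv2.resize(t['img'][k[1]-50:k[1]+85,k[0]-100:k[0]+80],(480,360),interpolation=cv2.INTER_CUBIC)
cv2.imwrite('pics/c24.png',cv2.resize(np.hstack([a,k]),(800,300)))
```

```text
49.3333 (array([0.4419, 0.2579, 0.275 ]), -4.95) 0.600500466910326 [0.5 0.  0.1]
```

View pics/c24.png

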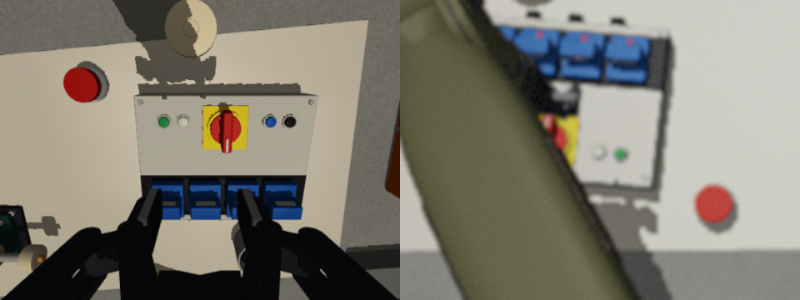

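The bar now lies along the box's x axis, at (227,132) in c24, so it is on. The carriers are all seated and the gripper is clear. Handing in.

```bash
python3 -c "
from bench import r
print(r.job_done()); print(r.read_state()['time_s'])"
```

```text
the job is handed in; nothing more can be done
None
the job is handed in; nothing more can be done
```

I finished the job and handed it in after about 49 s of robot time; no verdict was reported.

- **Order of work:** I turned the main switch off, plugged the four blue carriers into the four sockets, and slid the spindle through both bearings. I then turned the switch back on.
- **Carriers:** All four stopped at the same tool height (85.7 to 86.6 mm), with the three later presses resisting at about 15 N. In the picture they match the fully-home outlines.
- **Spindle:** The collar stopped against the outer bearing as the push rose to 14.6 N. It stayed there after release.
- **Switch:** The last picture shows the bar along the box's x axis, which is on, and the gripper clear of everything.
- **Failed or disagreeing checks:**
  - One automatic check of the seated carriers failed because neighbouring blue areas merged, so I checked them by picture instead.
  - The scene camera's two pitch estimates for the held spindle disagreed (-1.6° and +1.0°). The top camera put the spindle about 2.5 mm off sideways. The insertion went in without notable force all the same.
- **Pictures:** I viewed 15, one over the budget of 14.

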